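# Load the tread-stamp inserts in sequence

### The arm

A 6-joint arm with a two-finger parallel gripper is mounted at the origin on the work surface. World frame = base frame: x ahead of the robot, y to its left, z up, the work surface at z = 0. Lengths are in m, angles in rad, forces in N, time in s.
With the tool pointing down it reaches from about 0.375 to 0.925 m from the base axis. Payload 5.7 kg.
Tool frame: the origin (TCP) lies at the very end of the fingers, on their centre line; the grasp point (between the pads) lies bot.grasp_offset behind it (bot.grasp_offset is the distance from the TCP to the grasp point, in m); z points along the fingers, y is the line along which they close (so a half turn about z gives the same grasp; the last joint's range is limited). The gripper opens to 85 mm and grips with 20 to 120 N. Pads are 22 mm wide; open, the fingers measure 114 mm over their backs; the gripper's body (76 mm by 85 mm) begins 54 mm behind the grasp point. The pads swing forward as they close: fully open they stand 13 mm farther back than shut.
Start: joints at [1.226, 0.359, 1.51, -0, 1.272, -0.115], TCP at [0.137, 0.584, 0.231] pointing down, gripper open.
Joint ranges: [-2.97, 2.97], [-1.01, 2.36], [0.21, 2.38], [-0.96, 4.11], [0.2, 2.71], [-2.98, 2.98]. Speed limits (rad/s): [2.39, 2.39, 3.14, 3.14, 3.14, 3.14].

### API

Orientations are given as a unit quaternion [w, x, y, z].
In Python, from bench import bot gives the robot as it stands.
- The arm moves only by the tool move_arm, never from a script. Its argument "commands" is a list of rows, each a list of 2 entries, a list of its own where there are three numbers: the shift along the tool's x, y, z in mm, then the turn, a rotation vector about the tool's x, y, z in degrees. A call has exactly 10 rows; each row shifts and turns the commanded pose from where the row before left it, along the tool's axes as they then stand; what a row does not reach is not made up. A row lasts 1/12 s, in which the tool goes at most 41.7 mm and 7.16 degrees, less where a joint would pass 70% of its speed; a pose out of reach is approached as far as the arm can. A call is refused whole if a number of a shift passes 41.7 or a number of a turn 7.16, either way. A call with a gripper value outside its range is refused whole. "fingers" is the opening, from -1 (shut) to 1 (fully open), so that 0 is half open, set as the call begins (left out, the last holds). The fingers move at their own pace and stop on an object; "newtons" is the grip in N (left out, the last holds). Time passes only in rows, so rows that do not move let the fingers close, or fill a call up. It gives the time, the measured TCP pose, the force, the opening and the grip force at its end, in the units of the state.
- bot.get_obs(): the state, without advancing time (a new reading comes with each control period).
- bot.capture(name): name is "side" or "top" or "wrist"; returns a dict with "pixels" (400x640x3 uint8, red, green, blue), "range_z" (400x640 float32, m along the optical axis (not along the pixel's ray), 0 where there is no reading), "mtx" (3x3 intrinsics, pixels), "dist_coeffs" ([k1, k2, p1, p2, k3] as OpenCV has them; the pictures are not rectified), "position" and "orientation" of the camera in the world. Camera axes: x right, y down, z forward; pixel columns grow to the right and rows downward; lengths in m; the calibration is good to about 2 mm. A picture is of the moment at which its call begins.
- bot.close_job(): hands the job in; it is judged then, once.
The state is a dict: "clock": time; "joints": joint angles; "qvel": joint speeds; "effort": joint torques, N m; "ee_pos": TCP position; "ee_rot": TCP orientation; "wrist_force": force on the tool from outside, world axes, zero at the start; "moment": the same for the moment, N m; "width": finger opening in m; "grip_force": force on a finger pad.
Only numpy, scipy, OpenCV 4.12 (cv2) and the standard library are available. Lean on these libraries where they do the work, as an engineer would, in place of code of your own. Each camera call takes 0.05 s, during which the arm holds its last target. There are 200 camera calls.

### The job

Load the press plate with the three tread-stamp inserts from the storage tray, in this order: the one with straight bars into the pocket marked with one dot, then the chevrons into the pocket with two dots, then the round studs into the pocket with three dots. The inserts lie flush in their nests with no room for fingers, but tip up when the end nearest the robot is pressed down and back towards the robot. Set each one down gently, flat and fully home, and leave the shoe, hammer, knife and tin where they are.

Things in the scene. Friction and masses are not known exactly. Their poses are not given: they have to be found in the camera images.
- insert_bars: aluminium block 64 x 42 x 22 mm (x, y, z), about 0.16 kg; three parallel straight bars across the block, dark rubber 2 mm high, cover the middle 26 mm of its top's length, the ends being plain. Origin at the centre of its underside, x along the 64 mm side, z up. It starts in any one of the tray's three nests
- insert_chevrons: aluminium block 64 x 42 x 22 mm (x, y, z), about 0.16 kg; two V-shaped chevrons, dark rubber 2 mm high, cover the middle 26 mm of its top's length, the ends being plain. Origin at the centre of its underside, x along the 64 mm side, z up. It starts in any one of the tray's three nests
- insert_studs: aluminium block 64 x 42 x 22 mm (x, y, z), about 0.16 kg; six round studs (two rows of three), dark rubber 2 mm high, cover the middle 26 mm of its top's length, the ends being plain. Origin at the centre of its underside, x along the 64 mm side, z up. It starts in any one of the tray's three nests
- tray: fixed grey tray 100 x 255 mm; rim 45 mm high, front wall 30 mm. Origin on the table under the centre of the middle nest's insert; x points away from the robot. Nests at y = +80, 0, -80 mm, each 45 mm wide, from x = -42 to +33.5 mm; an insert starts at x = 0, long side along x. The nest floor, 22 mm up, reaches only from x = -4 to +33.5 mm; nearer the robot is a well, bottom 5 mm up
- floor_edge (a point): middle of the middle nest's floor edge (tray x = -4 mm, 22 mm up), over which its insert tips. Press on top of the insert's end nearest the robot, shut fingertips centred over its end edge: the spot swings about the floor edge, so go about 10 mm down and 8 mm back towards the robot (straight down tends to jam). A few N do; past 20 degrees it falls and stays tipped
- nest_rim (a point): middle of the middle nest's far wall top (tray x = +34 mm, 45 mm above the table). A tipped insert leans about 37 degrees, near end in the well, far end up: the top edge of its far end is about 17 mm above this rim, so its two sides, 42 mm apart, can be gripped there by a tool that leans 0 to 37 degrees, tips 8 to 11 mm below that edge
- plate: fixed steel press plate, 125 x 260 x 24 mm, with three pockets side by side (80 mm pitch along y), each marked by one, two or three black dots on the top strip nearest the robot. Origin on the table under the middle of the plate, x away from the robot, z up. The tray and the plate may stand either way round, left or right of the robot
- pocket_1 (a point): centre of the floor of the one-dot pocket (the +y one of the plate). Each pocket is 69 mm (plate x) by 46 mm (plate y), 9 mm deep, floor 15 mm above the table, so a seated insert stands 13 mm proud. An insert may go in either way round end for end. Axes as the plate
- pocket_2 (a point): centre of the floor of the two-dot pocket (the middle one), same size
- pocket_3 (a point): centre of the floor of the three-dot pocket (the -y one), same size
- shoe: bystander: black work shoe about 92 x 275 x 110 mm, loose on the stone slab beyond the work. Origin under its middle
- hammer: bystander: hammer about 260 mm long, loose on the slab. Origin near its middle
- tin: bystander: tin 90 mm across, 100 mm high, loose on the table at the left. Origin at the centre of its underside
- knife: bystander: flat spreading knife with a green handle, 200 mm long, loose on the table at the right. Origin near its middle
There are look-alikes about, which are no part of the job. What is shaped like the insert_studs but turquoise is not meant. What is shaped like the insert_chevrons but yellow is not meant.

How it is judged:
On the way, in this order (a step that is already met when the one before it is completed fails the run):
1. the insert with bars lies seated in pocket 1 (horizontal distance between insert_bars and pocket_1 below 0.006 m and z of insert_bars in the frame of pocket_1 between -0.003 and 0.003 m and angle between insert_bars's own z axis and vertical below 0.06 rad and angle between the x axis of insert_bars and the x axis of plate, either way round below 0.12 rad and linear speed of insert_bars below 0.02 m/s), for 0.2 s.
2. the insert with chevrons lies seated in pocket 2 (horizontal distance between insert_chevrons and pocket_2 below 0.006 m and z of insert_chevrons in the frame of pocket_2 between -0.003 and 0.003 m and angle between insert_chevrons's own z axis and vertical below 0.06 rad and angle between the x axis of insert_chevrons and the x axis of plate, either way round below 0.12 rad and linear speed of insert_chevrons below 0.02 m/s), for 0.2 s.
3. the insert with studs lies seated in pocket 3 (horizontal distance between insert_studs and pocket_3 below 0.006 m and z of insert_studs in the frame of pocket_3 between -0.003 and 0.003 m and angle between insert_studs's own z axis and vertical below 0.06 rad and angle between the x axis of insert_studs and the x axis of plate, either way round below 0.12 rad and linear speed of insert_studs below 0.02 m/s), for 0.2 s.
At the end, for the whole second after the job is handed in: bars in the one-dot pocket, chevrons in the two-dot pocket, studs in the three-dot pocket, each at rest, flat (within 0.06 rad), within 3 mm of the pocket floor, 6 mm of its centre and 0.12 rad of its direction, end for end either way (all of step 1 and all of step 2 and all of step 3); the robot touches nothing.
It fails at once if the shoe, hammer, tin or knife is moved more than 25 mm (distance of any of shoe, hammer, tin, knife from where it was at the start of the episode above 0.025 m).
It fails at once if an insert strikes or is pressed on the plate with more than 60 N (contact force between any of insert_bars, insert_chevrons, insert_studs and plate above 60 N).
It also fails if it takes over 72 s, if anything falls off the work surface, if the arm or the gripper's body presses on something with over 40 N, if the wrist force passes 120 N, or if a joint passes its speed limit or range.

## Working session

There is one attempt and no reset: what is moved stays moved. The work goes in short steps, Python scripts to look and compute and a tool call to move; the robot and the scene stay as the last step left them, time stands still between calls to the robot, and variables do not carry over. Pictures are saved under pics/ and viewed, at most 10 in all, crops included, and the job is handed in when it is done.

Besides the shell and the picture viewer there is one more tool, called after ">>>" by a JSON object that holds its "op" and its "data". move_arm: Moves the arm, as the interface text tells. Its arguments: {"type":"object","properties":{"commands":{"type":"array"},"fingers":{"type":"number"},"newtons":{"type":"number"}},"required":["commands"]}

```bash
ls; mkdir -p pics; python3 - <<'E'
from bench import bot
import cv2,numpy as np
o=bot.get_obs();print({k:np.round(v,3).tolist() for k,v in o.items()},bot.grasp_offset)
for n in("top","side"):
    c=bot.capture(n);cv2.imwrite(f"pics/{n}.png",c["pixels"][:,:,::-1]);np.savez(n,**c)
    print(n,np.round(c["position"],3),np.round(c["orientation"],3),c["mtx"].tolist() if hasattr(c["mtx"],'tolist') else c["mtx"],c["dist_coeffs"])
E
```

```text
pics
{'clock': 0.0, 'joints': [1.226, 0.36, 1.511, -0.0, 1.273, -0.115], 'qvel': [-0.001, -0.001, 0.001, 0.0, 0.0, 0.0], 'effort': [0.0, -52.762, -27.862, -0.0, 0.013, 0.0], 'ee_pos': [0.136, 0.584, 0.23], 'ee_rot': [-0.0, 0.115, 0.993, -0.001], 'wrist_force': [0.609, 0.829, 0.211], 'moment': [-0.001, 0.001, 0.011], 'grip_force': 0.0, 'width': 0.085} 0.0187
top [ 0.446 -0.003  1.572] [ 0.034 -0.702  0.711 -0.024] [[498.87559948867937, 0.0, 318.30733876515967], [0.0, 498.87559948867937, 205.48895279285532], [0.0, 0.0, 1.0]] [0.052909 0.       0.       0.       0.      ]
side [-0.034 -0.661  1.063] [-0.332  0.872 -0.336  0.129] [[393.09313113735385, 0.0, 323.1588431354819], [0.0, 393.09313113735385, 203.35257662479262], [0.0, 0.0, 1.0]] [-0.05675516  0.          0.          0.          0.        ]
```

View pics/top.png

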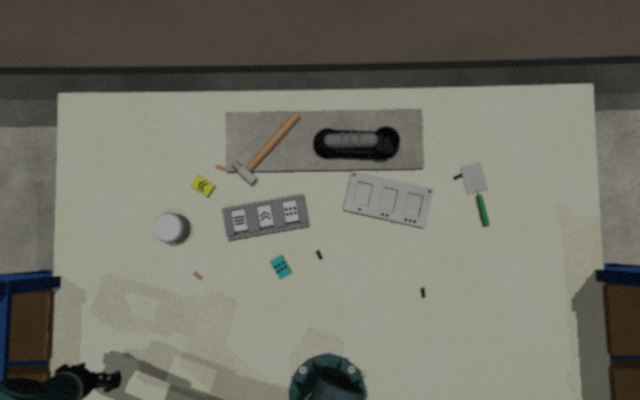

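View pics/side.png

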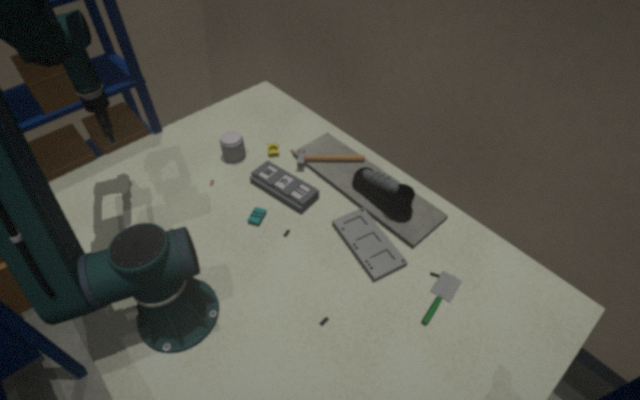

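Top view: tray with bars at (239,218), chevrons (265,215), studs (291,210); plate with pockets at (363,193), (388,202), (413,207), dots on the near strip. Side view confirms it. Next I measure both with depth and rays.

```bash
cat > h.py <<'E'
import numpy as np,cv2
from scipy.spatial.transform import Rotation as R
def rot(q): return R.from_quat([q[1],q[2],q[3],q[0]])
def cloud(c):
    h,w=c["range_z"].shape
    u,v=np.meshgrid(np.arange(w),np.arange(h))
    n=cv2.undistortPoints(np.stack([u,v],-1).reshape(-1,1,2).astype(float),np.array(c["mtx"]),np.array(c["dist_coeffs"]))[:,0]
    d=rot(c["orientation"]).apply(np.c_[n,np.ones(len(n))]).reshape(h,w,3)
    return d,c["position"]+d*c["range_z"][...,None]
def onplane(c,px,z):
    n=cv2.undistortPoints(np.array(px,float).reshape(-1,1,2),np.array(c["mtx"]),np.array(c["dist_coeffs"]))[:,0]
    d=rot(c["orientation"]).apply(np.c_[n,np.ones(len(n))]);p=np.array(c["position"])
    return p+d*((z-p[2])/d[:,2])[:,None]
def pose(p): # corners (4,3) -> centre, angle of short side direction (x away)
    (cx,cy),(w,h),a=cv2.minAreaRect((p[:,:2]*1000).astype(np.float32))
    return cx,cy,w,h,a
E
python3 - <<'E'
from h import *
c=dict(np.load("top.npz"));d,P=cloud(c)
g=cv2.cvtColor(c["pixels"],cv2.COLOR_RGB2GRAY)
for n,(x0,x1,y0,y1),lo,hi,z in(("tray",(215,318,185,250),.03,.07,.045),("plate",(335,440,171,235),.012,.035,.024)):
    m=np.zeros(g.shape,np.uint8);s=P[y0:y1,x0:x1,2];m[y0:y1,x0:x1]=((s>lo)&(s<hi))
    print(n,np.median(P[...,2][m>0]),m.sum())
    m=cv2.morphologyEx(m,cv2.MORPH_OPEN,np.ones((3,3)))
    k=max(cv2.findContours(m,0,2)[0],key=cv2.contourArea)
    q=onplane(c,k,z);print(pose(q))
m=np.zeros(g.shape,np.uint8);m[190:245,220:312]=g[190:245,220:312]>150
for k in cv2.findContours(m,0,2)[0]:
    if cv2.contourArea(k)>60: print(cv2.boundingRect(k),pose(onplane(c,k,.044)))
cv2.imwrite("pics/crop.png",cv2.resize(c["pixels"][165:250,215:445,::-1],None,fx=3.4,fy=3.4,interpolation=2))
E
```

```text
tray 0.043526289331139556 2334
(544.2833251953125, 182.953369140625, 88.87926483154297, 254.66749572753906, 9.384383201599121)
plate 0.021859980524606915 3136
(589.3280639648438, -197.2013397216797, 259.290771484375, 125.9518051147461, 76.2979736328125)
(220, 224, 92, 21) (485.5415344238281, 181.88055419921875, 279.2679138183594, 61.120296478271484, 89.15579986572266)
(220, 190, 92, 32) (573.2470703125, 181.58348083496094, 280.8708190917969, 95.5950698852539, 89.15657043457031)
```

View pics/crop.png

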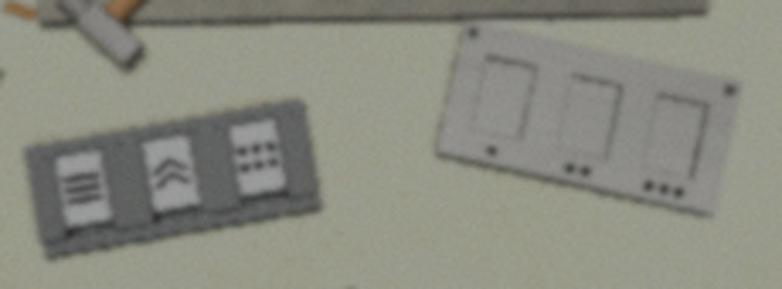

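```bash
cat >> h.py <<'E'
def tool(yaw,lean=0): # degrees; tool y along frame y, tool leans body towards robot
    s,c=np.sin(np.radians(lean)),np.cos(np.radians(lean))
    return R.from_euler('z',yaw,degrees=True)*R.from_matrix(np.array([[-c,0,-s],[0,1,0],[s,0,-c]]).T)
def plan(p0,R0,p1,R1,n,dec=1):
    p0=np.array(p0)*1000;p1=np.array(p1)*1000;w=(R0.inv()*R1).as_rotvec(degrees=True)
    out=[];p=p0.copy();Rc=R0;t=np.round(w/n,2)
    for k in range(n):
        s=np.round(Rc.inv().apply((p1-p)/(n-k)),dec);out.append([s.tolist(),t.tolist()])
        p=p+Rc.apply(s);Rc=Rc*R.from_rotvec(t,degrees=True)
    print(str(out).replace(" ","")); return p/1000,Rc
def T(o,yaw,xyz): return np.array(o)+R.from_euler('z',yaw,degrees=True).apply(xyz)
E
python3 - <<'E'
from h import *
from bench import bot
o=bot.get_obs()
plan(o["ee_pos"],rot(o["ee_rot"]),[.50,.18,.25],tool(9.4),18,0)
E
```

```text
[[[-25.0,-17.0,-1.0],[-0.01,-0.0,-1.25]],[[-24.0,-18.0,-1.0],[-0.01,-0.0,-1.25]],[[-24.0,-18.0,-1.0],[-0.01,-0.0,-1.25]],[[-24.0,-19.0,-1.0],[-0.01,-0.0,-1.25]],[[-23.0,-19.0,-1.0],[-0.01,-0.0,-1.25]],[[-23.0,-20.0,-1.0],[-0.01,-0.0,-1.25]],[[-22.0,-20.0,-1.0],[-0.01,-0.0,-1.25]],[[-22.0,-21.0,-1.0],[-0.01,-0.0,-1.25]],[[-21.0,-21.0,-1.0],[-0.01,-0.0,-1.25]],[[-21.0,-22.0,-1.0],[-0.01,-0.0,-1.25]],[[-20.0,-22.0,-1.0],[-0.01,-0.0,-1.25]],[[-20.0,-23.0,-1.0],[-0.01,-0.0,-1.25]],[[-20.0,-23.0,-1.0],[-0.01,-0.0,-1.25]],[[-19.0,-24.0,-1.0],[-0.01,-0.0,-1.25]],[[-18.0,-24.0,-1.0],[-0.01,-0.0,-1.25]],[[-18.0,-24.0,-2.0],[-0.01,-0.0,-1.25]],[[-18.0,-25.0,-1.0],[-0.01,-0.0,-1.25]],[[-17.0,-25.0,-2.0],[-0.01,-0.0,-1.25]]]
```

>>> {"op": "move_arm", "data": {"commands": [[[-25,-17,-1],[0,0,-1.25]],[[-24,-18,-1],[0,0,-1.25]],[[-24,-18,-1],[0,0,-1.25]],[[-24,-19,-1],[0,0,-1.25]],[[-23,-19,-1],[0,0,-1.25]],[[-23,-20,-1],[0,0,-1.25]],[[-22,-20,-1],[0,0,-1.25]],[[-22,-21,-1],[0,0,-1.25]],[[-21,-21,-1],[0,0,-1.25]],[[-21,-22,-1],[0,0,-1.25]]], "fingers": -1}}

```text
clock: 0.93
ee_pos: [0.339, 0.359, 0.2411]
ee_rot: [-0.0, 0.005, 1.0, -0.0]
wrist_force: [0.3, -0.4, 0.0]
width: 0.0002
grip_force: 0.0
```

>>> {"op": "move_arm", "data": {"commands": [[[-20,-22,-1],[0,0,-1.25]],[[-20,-23,-1],[0,0,-1.25]],[[-20,-23,-1],[0,0,-1.25]],[[-19,-24,-1],[0,0,-1.25]],[[-18,-24,-1],[0,0,-1.25]],[[-18,-24,-2],[0,0,-1.25]],[[-18,-25,-1],[0,0,-1.25]],[[-17,-25,-2],[0,0,-1.25]],[[0,0,0],[0,0,0]],[[0,0,0],[0,0,0]]]}}

```text
clock: 1.77
ee_pos: [0.5014, 0.1792, 0.2509]
ee_rot: [-0.0, -0.08, 0.997, -0.0]
wrist_force: [-1.3, -0.1, -0.7]
width: -0.0002
grip_force: 0.0
```

```bash
python3 - <<'E'
from h import *
from bench import bot
o=bot.get_obs();print(o["ee_pos"],o["joints"],o["width"])
c=bot.capture("wrist");np.savez("w1",**c);cv2.imwrite("pics/w1.png",c["pixels"][:,:,::-1])
print(c["position"],c["mtx"],rot(o["ee_rot"]).inv().apply(np.array(c["position"])-o["ee_pos"]))
E
```

```text
[0.50135366 0.17919074 0.25094943] [ 2.13473511e-01  2.43678344e-01  1.62861608e+00  2.40988058e-05
  1.26991551e+00 -1.51715692e+00] -0.00016223019343411556
[0.41617542 0.16608449 0.39423535] [[292.19894984   0.         313.867478  ]
 [  0.         292.19894984 199.18431476]
 [  0.           0.           1.        ]] [ 0.08626693  0.00061523 -0.14323267]
```

View pics/w1.png

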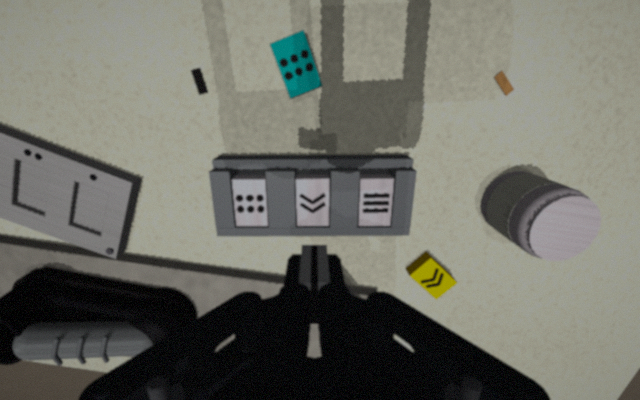

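Wrist view (near side up): studs (250,203), chevrons (313,203), bars (376,203); tray spans (213–414, 157–236). I segment the inserts for the tray pose.

```bash
python3 - <<'E'
from h import *
c=dict(np.load("w1.npz"));g=cv2.cvtColor(c["pixels"],cv2.COLOR_RGB2GRAY)
g=cv2.GaussianBlur(g,(3,3),0)
roi=np.zeros(g.shape,np.uint8);roi[165:240,215:412]=1
print(g[203,215:300:4],g[160:240:4,240])
v=g[203,232:270];
d,P=cloud(c)
m=(((g>115)&(roi>0))*255).astype(np.uint8)
m=cv2.morphologyEx(m,cv2.MORPH_OPEN,np.ones((3,3)))
C=[]
for k in cv2.findContours(m,0,2)[0]:
    if 800<cv2.contourArea(k)<3000:
        r=pose(onplane(c,k,.044));C.append(r[:2]);print(cv2.boundingRect(k),np.round(r,1))
C=np.array(C);print(C.mean(0))
if len(C)==3:
    C=C[np.argsort(C[:,1])];v=C[2]-C[0];print(np.hypot(*v),np.degrees(np.arctan2(-v[0],v[1])))
# depth check
for q in((203,236),(203,313),(225,281),(175,281),(162,281)): print(q,P[q])
E
```

```text
[ 95  93  95  96  81 146 152 162 163 157 160 152 163 102  96  97  98  97
  97  96  99 148] [ 73  88  86  42  56 150 164 164 164  52  71 143  25 103 161 161 150  79
  93 132]
(359, 179, 34, 47) [528.3 263.1  62.5  41.2   9.5]
(296, 179, 33, 47) [541.1 183.8  62.3  41.4   9.2]
(232, 179, 36, 47) [553.8 105.6  62.4  42.1   9.3]
[541.07570394 184.18965658]
159.52901567830722 9.201905340432862
(203, 236) [0.55737571 0.08783356 0.04356885]
(203, 313) [0.54057147 0.18486819 0.04645069]
(225, 281) [0.5775824  0.14858848 0.04578497]
(175, 281) [0.51075947 0.14038444 0.04671814]
(162, 281) [0.49829288 0.13712421 0.03093956]
```

>>> {"op": "move_arm", "data": {"commands": [[[-1.3,13,33],[0,0,0]],[[-1.3,13,33],[0,0,0]],[[-1.3,13,33],[0,0,0]],[[-1.3,13,33],[0,0,0]],[[-1.3,13,33],[0,0,0]],[[-1.3,13,25],[0,0,0]],[[0,0.5,8],[0,0,0]],[[0,0,5],[0,0,0]],[[0,0,0],[0,0,0]],[[0,0,0],[0,0,0]]]}}

```text
clock: 2.65
ee_pos: [0.4961, 0.2591, 0.0494]
ee_rot: [0.001, -0.081, 0.997, 0.0]
wrist_force: [0.1, 0.4, -0.1]
width: -0.0002
grip_force: 0.0
```

```bash
python3 - <<'E'
from h import *
from bench import bot
o=bot.get_obs()
d=R.from_euler('z',-9.25,degrees=True).apply(np.array(o["ee_pos"])-[.541,.184,0]);print(d,o["wrist_force"],rot(o["ee_rot"]).as_matrix().round(3))
E
```

```text
[-0.03227609  0.08131713  0.04939283] [ 0.07632691  0.42515557 -0.10774878] [[-0.987 -0.162  0.001]
 [-0.162  0.987  0.   ]
 [-0.001  0.    -1.   ]]
```

>>> {"op": "move_arm", "data": {"commands": [[[0,-0.5,3],[0,0,0]],[[0,-0.5,2],[0,0,0]],[[1.5,0,2],[0,0,0]],[[1.5,0,2],[0,0,0]],[[1.5,0,2],[0,0,0]],[[1.5,0,2],[0,0,0]],[[1.5,0,2],[0,0,0]],[[0.5,0,2],[0,0,0]],[[0,0,0],[0,0,0]],[[0,0,0],[0,0,0]]]}}

```text
clock: 3.48
ee_pos: [0.4878, 0.2567, 0.0311]
ee_rot: [-0.0, -0.081, 0.997, -0.0]
wrist_force: [-0.4, 0.2, -0.2]
width: 0.0
grip_force: 0.0
```

>>> {"op": "move_arm", "data": {"commands": [[[-2,0,-20],[0,0,0]],[[-2,0,-35],[0,0,0]],[[-2,0,-40],[0,0,0]],[[-2,-13,-40],[0,0,0]],[[0,-22,0],[0,0,0]],[[0,-22,0],[0,0,0]],[[0,-22,0],[0,0,0]],[[0,0,0],[0,0,0]],[[0,0,0],[0,0,0]],[[0,0,0],[0,0,0]]]}}

```text
clock: 4.32
ee_pos: [0.5085, 0.1805, 0.1659]
ee_rot: [-0.0, -0.081, 0.997, 0.0]
wrist_force: [0.3, 0.7, -0.1]
width: 0.0002
grip_force: 0.0
```

```bash
python3 - <<'E'
from h import *
from bench import bot
o=bot.get_obs()
d=R.from_euler('z',-9.25,degrees=True).apply(np.array(o["ee_pos"])-[.541,.184,0]);print(d)
c=bot.capture("wrist");np.savez("w2",**c);cv2.imwrite("pics/w2.png",c["pixels"][:,:,::-1])
D,P=cloud(c)
Q=R.from_euler('z',-9.25,degrees=True).apply((P-[.541,.184,0]).reshape(-1,3))*1000
m=(abs(Q[:,1]-80)<8)&(abs(Q[:,0])<45)&(c["range_z"].ravel()>0)
for x in range(-40,44,6):
    s=m&(abs(Q[:,0]-x)<3); print(x,s.sum(),np.percentile(Q[s,2],[10,50,90]).round(1) if s.any() else "")
E
```

```text
[-0.03260491  0.0017253   0.16587722]
-40 65 [23.4 24.9 31. ]
-34 105 [25.5 27.9 29.4]
-28 115 [30.4 32.2 33.8]
-22 111 [34.9 37.9 39.5]
-16 129 [38.7 42.8 44.8]
-10 122 [44.  45.8 49.4]
-4 111 [49.4 50.5 51.9]
2 123 [52.  54.1 56. ]
8 129 [56.4 58.3 60.4]
14 37 [58.1 59.5 61. ]
20 30 [47.2 48.9 53.8]
26 0 
32 149 [28.7 37.3 45.1]
38 76 [44.9 45.8 46.5]
```

View pics/w2.png

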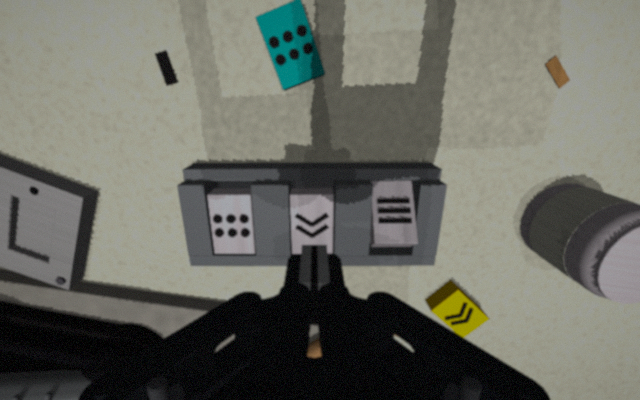

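Bars insert is tipped (at (394,213), depth slope about 36°, far edge around tray x 13, z 61). On to the chevrons.

>>> {"op": "move_arm", "data": {"commands": [[[0,-0.5,36],[0,0,0]],[[0,-0.5,36],[0,0,0]],[[0,-0.5,36],[0,0,0]],[[0,0,8],[0,0,0]],[[0,0,0],[0,0,0]],[[0,0,4],[0,0,0]],[[0,0,2],[0,0,0]],[[1.5,0,2],[0,0,0]],[[1.5,0,2],[0,0,0]],[[1.5,0,2],[0,0,0]]]}}

```text
clock: 5.2
ee_pos: [0.505, 0.1782, 0.0388]
ee_rot: [0.001, -0.081, 0.997, 0.0]
wrist_force: [0.7, 0.1, 0.1]
width: 0.0002
grip_force: 0.0
```

>>> {"op": "move_arm", "data": {"commands": [[[1.5,0,2],[0,0,0]],[[1.5,0,2],[0,0,0]],[[0.5,0,2],[0,0,0]],[[0,0,0],[0,0,0]],[[0,0,-20],[0,0,0]],[[-2,0,-20],[0,0,0]],[[-2,-26,0],[0,0,0]],[[-2,-26,0],[0,0,0]],[[-2,-28,0],[0,0,0]],[[0,0,10],[0,0,0]]]}}

```text
clock: 6.03
ee_pos: [0.525, 0.0964, 0.0634]
ee_rot: [0.003, -0.08, 0.997, -0.001]
wrist_force: [0.1, -0.7, -0.2]
width: 0.0001
grip_force: 0.0
```

```bash
python3 - <<'E'
from h import *
from bench import bot
o=bot.get_obs()
d=R.from_euler('z',-9.25,degrees=True).apply(np.array(o["ee_pos"])-[.541,.184,0]);print(d)
E
```

```text
[-0.02987133 -0.08391804  0.06344126]
```

>>> {"op": "move_arm", "data": {"commands": [[[0,0,12],[0,0,0]],[[0,0,0],[0,0,0]],[[0,0,0],[0,0,0]],[[0,0,3],[0,0,0]],[[0,0,2],[0,0,0]],[[1.5,0,2],[0,0,0]],[[1.5,0,2],[0,0,0]],[[1.5,0,2],[0,0,0]],[[1.5,0,2],[0,0,0]],[[1.5,0,2],[0,0,0]]]}}

```text
clock: 6.87
ee_pos: [0.5141, 0.0986, 0.0347]
ee_rot: [-0.0, -0.081, 0.997, -0.0]
wrist_force: [-0.2, 0.2, -1.0]
width: -0.0004
grip_force: 0.0
```

>>> {"op": "move_arm", "data": {"commands": [[[0.5,0,2],[0,0,0]],[[0,0,0],[0,0,0]],[[0,0,-25],[0,0,0]],[[0,20,-40],[0,0,0]],[[5,40,-40],[0,0,0]],[[5,40,-40],[0,0,0]],[[5,40,0],[0,0,0]],[[0,20,0],[0,0,0]],[[0,0,0],[0,0,0]],[[0,0,0],[0,0,0]]], "fingers": 0.25}}

```text
clock: 7.7
ee_pos: [0.4791, 0.2328, 0.154]
ee_rot: [0.0, -0.083, 0.997, -0.0]
wrist_force: [0.0, 0.2, 0.4]
width: 0.053
grip_force: 0.0
```

```bash
python3 - <<'E'
from h import *
from bench import bot
o=bot.get_obs()
d=R.from_euler('z',-9.25,degrees=True).apply(np.array(o["ee_pos"])-[.541,.184,0]);print(d,o["width"])
c=bot.capture("wrist");np.savez("w3",**c);cv2.imwrite("pics/w3.png",c["pixels"][:,:,::-1])
D,P=cloud(c)
Q=R.from_euler('z',-9.25,degrees=True).apply((P-[.541,.184,0]).reshape(-1,3))*1000
for y in(80,0,-80):
  m=(abs(Q[:,1]-y)<8)&(abs(Q[:,0])<45)&(c["range_z"].ravel()>0)
  print(y,[(x,np.median(Q[m&(abs(Q[:,0]-x)<3),2]).round(1)) for x in range(-30,44,6)])
  m=(abs(Q[:,1]-y)<35)&(Q[:,0]>-5)&(Q[:,0]<11)&(Q[:,2]>50)&(Q[:,2]<66);print("y ext",np.percentile(Q[m,1],[2,98]))
E
```

```text
[-0.05321042  0.05811218  0.15399173] 0.05302508241741232
80 [(-30, np.float64(30.7)), (-24, np.float64(37.2)), (-18, np.float64(40.2)), (-12, np.float64(44.8)), (-6, np.float64(49.8)), (0, np.float64(52.6)), (6, np.float64(56.8)), (12, np.float64(60.2)), (18, np.float64(53.0)), (24, np.float64(nan)), (30, np.float64(nan)), (36, np.float64(42.0)), (42, np.float64(45.5))]
y ext [ 59.94508091 100.49697871]
0 [(-30, np.float64(30.8)), (-24, np.float64(35.0)), (-18, np.float64(40.9)), (-12, np.float64(44.1)), (-6, np.float64(49.1)), (0, np.float64(52.1)), (6, np.float64(54.0)), (12, np.float64(nan)), (18, np.float64(nan)), (24, np.float64(nan)), (30, np.float64(nan)), (36, np.float64(30.3)), (42, np.float64(nan))]
y ext [-19.71814587  20.84493966]
-80 [(-30, np.float64(30.3)), (-24, np.float64(34.9)), (-18, np.float64(40.0)), (-12, np.float64(44.2)), (-6, np.float64(49.4)), (0, np.float64(52.5)), (6, np.float64(56.9)), (12, np.float64(60.3)), (18, np.float64(49.5)), (24, np.float64(48.4)), (30, np.float64(41.4)), (36, np.float64(41.7)), (42, np.float64(45.8))]
y ext [-99.24040083 -58.47629931]
  return _methods._mean(a, axis=axis, dtype=dtype,
  ret = ret.dtype.type(ret / rcount)
```

View pics/w3.png

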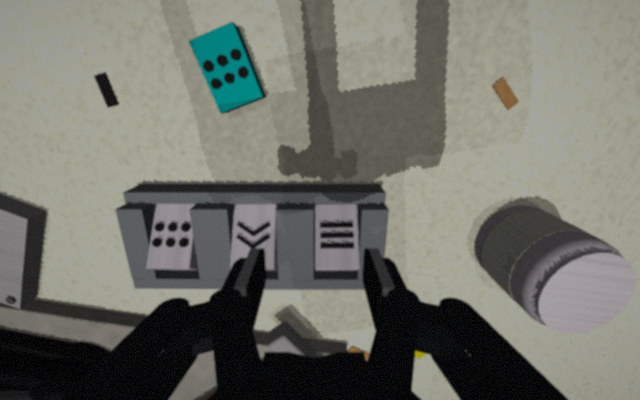

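All three are tipped: studs (170,237), chevrons (252,236), bars (337,240). Now the finger tip offset and grasp plan for the bars.

```bash
python3 - <<'E'
from h import *
from bench import bot
c=dict(np.load("w3.npz"));D,P=cloud(c);o=bot.get_obs();Rt=rot(o["ee_rot"])
q=Rt.inv().apply((P-o["ee_pos"]).reshape(-1,3))*1000
m=(abs(abs(q[:,1])-30)<12)&(abs(q[:,0])<14)&(q[:,2]>-40)&(q[:,2]<10)
print("tip z",np.percentile(q[m,2],[50,90,98,99.5]),"x",np.percentile(q[m,0],[2,98]))
oT=[.541,.184,0];b=.0025
R1=tool(9.25,37);p1=T(oT,9.25,[.0146,.080,.0535])+R1.apply([0,0,b]);pre=p1-R1.apply([0,0,.04])
print("pre",pre,"p1",p1)
p,Rc=plan(o["ee_pos"],Rt,pre,R1,8)
plan(p,Rc,p1,Rc,1)
E
```

```text
tip z [-26.39307055 -12.25591269  -7.58171159  -5.19581964] x [-8.39934156 13.03606739]
pre [0.52027615 0.2616789  0.08344883] p1 [0.54403571 0.26554839 0.05150341]
[[[-5.7,2.8,8.8],[0.0,-4.63,0.02]],[[-4.9,2.9,9.2],[0.0,-4.63,0.02]],[[-4.2,2.8,9.6],[0.0,-4.63,0.02]],[[-3.4,2.9,9.9],[0.0,-4.63,0.02]],[[-2.6,2.8,10.1],[0.0,-4.63,0.02]],[[-1.8,2.9,10.3],[0.0,-4.63,0.02]],[[-0.9,2.8,10.4],[0.0,-4.63,0.02]],[[-0.1,2.9,10.4],[0.0,-4.63,0.02]]]
[[[0.0,-0.0,40.0],[0.0,0.0,0.0]]]
```

>>> {"op": "move_arm", "data": {"commands": [[[-5.7,2.8,8.8],[0,-4.63,0]],[[-4.9,2.9,9.2],[0,-4.63,0]],[[-4.2,2.8,9.6],[0,-4.63,0]],[[-3.4,2.9,9.9],[0,-4.63,0]],[[-2.6,2.8,10.1],[0,-4.63,0]],[[-1.8,2.9,10.3],[0,-4.63,0]],[[-0.9,2.8,10.4],[0,-4.63,0]],[[0,2.9,10.4],[0,-4.63,0]],[[0,0,0],[0,0,0]],[[0,0,0],[0,0,0]]]}}

```text
clock: 8.58
ee_pos: [0.519, 0.2469, 0.1023]
ee_rot: [0.257, -0.074, 0.963, 0.007]
wrist_force: [0.5, -0.2, -0.0]
width: 0.0534
grip_force: 0.0
```

```bash
python3 - <<'E'
from h import *
from bench import bot
o=bot.get_obs();Rt=rot(o["ee_rot"]);R1=tool(9.25,37)
plan(o["ee_pos"],Rt,[0.54404,0.26555,0.0515],R1,1)
E
```

```text
[[[1.2,16.0,57.4],[-1.64,-7.19,0.06]]]
```

>>> {"op": "move_arm", "data": {"commands": [[[0.3,4,4],[-0.4,-1.8,0]],[[0.3,4,4],[-0.4,-1.8,0]],[[0.3,4,4],[-0.4,-1.8,0]],[[0.3,4,4],[-0.4,-1.8,0]],[[0,0,0],[0,0,0]],[[0,0,0],[0,0,0]],[[0,0,0],[0,0,0]],[[0,0,0],[0,0,0]],[[0,0,0],[0,0,0]],[[0,0,0],[0,0,0]]]}}

```text
clock: 9.42
ee_pos: [0.534, 0.2704, 0.1204]
ee_rot: [0.288, -0.077, 0.954, 0.023]
wrist_force: [-0.6, -0.1, 0.0]
width: 0.0532
grip_force: 0.0
```

```bash
python3 - <<'E'
from h import *
from bench import bot
o=bot.get_obs();Rt=rot(o["ee_rot"]);R1=tool(9.25,37)
plan(o["ee_pos"],Rt,[0.54404,0.26555,0.0515],R1,1);print(o["joints"])
E
```

```text
[[[30.6,-6.4,62.4],[-0.03,-3.37,0.02]]]
[ 0.45324949  0.3601479   2.10122644 -0.96234858  0.19615452 -0.37278702]
```

Lean runs into joint limits (j4, j5). I'll fit the arm geometry briefly to see which lean is possible at the three nests.

```bash
cat >> h.py <<'E'
L1,L2,K=.6,.407,-.211
def j5(p,lean_dirz,lt):
    w=np.array(p)-lt*lean_dirz; h0=K+lt; r=np.hypot(w[0],w[1]);z=w[2]-h0
    d=np.hypot(r,z); g=np.arccos((L1**2+L2**2-d*d)/(2*L1*L2)); j3=np.pi-g
    a=np.arctan2(r,z)-np.arctan2(L2*np.sin(j3),L1+L2*np.cos(j3))
    f=np.array([np.sin(a+j3)*w[0]/r,np.sin(a+j3)*w[1]/r,np.cos(a+j3)])
    return a,j3,np.arccos(f@lean_dirz),np.arctan2(w[1],w[0])
E
python3 - <<'E'
from h import *
from bench import bot
o=bot.get_obs();z=rot(o["ee_rot"]).apply([0,0,1]);print(o["joints"])
for lt in(.25,.28,.31,.34,.37): print(lt,np.round(j5(o["ee_pos"],z,lt),3))
lt=.31
for y in(.08,0,-.08):
  for L in(0,10,15,20,25,30):
    R1=tool(9.25,L);p=T([.541,.184,0],9.25,[.0146,y,.0535]);print(y,L,[np.round(j5(p,R1.apply([0,0,1]),t)[2],3) for t in(.25,.31,.37)])
E
```

```text
[ 0.45324949  0.3601479   2.10122644 -0.96234858  0.19615452 -0.37278702]
0.25 [0.299 2.043 0.329 0.559]
0.28 [0.285 2.083 0.317 0.573]
0.31 [0.272 2.122 0.307 0.588]
0.34 [0.26  2.16  0.3   0.604]
0.37 [0.248 2.198 0.295 0.622]
0.08 0 [np.float64(0.877), np.float64(0.877), np.float64(0.877)]
0.08 10 [np.float64(0.656), np.float64(0.643), np.float64(0.63)]
0.08 15 [np.float64(0.544), np.float64(0.524), np.float64(0.505)]
0.08 20 [np.float64(0.433), np.float64(0.407), np.float64(0.382)]
0.08 25 [np.float64(0.329), np.float64(0.3), np.float64(0.273)]
0.08 30 [np.float64(0.246), np.float64(0.226), np.float64(0.217)]
0 0 [np.float64(0.856), np.float64(0.856), np.float64(0.856)]
0 10 [np.float64(0.627), np.float64(0.614), np.float64(0.601)]
0 15 [np.float64(0.509), np.float64(0.488), np.float64(0.468)]
0 20 [np.float64(0.388), np.float64(0.36), np.float64(0.331)]
0 25 [np.float64(0.269), np.float64(0.233), np.float64(0.198)]
0 30 [np.float64(0.16), np.float64(0.131), np.float64(0.119)]
-0.08 0 [np.float64(0.847), np.float64(0.847), np.float64(0.847)]
-0.08 10 [np.float64(0.615), np.float64(0.602), np.float64(0.589)]
-0.08 15 [np.float64(0.494), np.float64(0.473), np.float64(0.452)]
-0.08 20 [np.float64(0.369), np.float64(0.338), np.float64(0.308)]
-0.08 25 [np.float64(0.239), np.float64(0.198), np.float64(0.157)]
-0.08 30 [np.float64(0.106), np.float64(0.053), np.float64(0.019)]
```

```bash
python3 - <<'E'
from h import *
c=dict(np.load("top.npz"));D,P=cloud(c);q=P[100:240,300:440].reshape(-1,3)
m=(q[:,2]>.035)&(q[:,2]<.2);Q=R.from_euler('z',13.7,degrees=True).apply(q[m]-[.5893,-.1972,0])*1000
print("shoe in plate frame")
for y0 in range(-120,200,20):
    s=abs(Q[:,1]-y0)<10
    if s.sum()>3: print(y0,s.sum(),Q[s,0].min().round(),[ (Q[s&(Q[:,2]>h),0].min().round() if (s&(Q[:,2]>h)).any() else None) for h in(50,70,90)])
# pocket floor + dark outline near positions
d=P[165:240,335:440].reshape(-1,3);W=R.from_euler('z',13.7,degrees=True).apply(d-[.5893,-.1972,0])*1000
for y0 in(80,0,-80):
    m=(abs(W[:,1]-y0)<15)&(abs(W[:,0])<62);print(y0,[(x,np.median(W[m&(abs(W[:,0]-x)<4),2]).round(1)) for x in range(-58,62,8)])
E
```

```text
shoe in plate frame
0 14 144.0 [None, None, None]
20 155 125.0 [np.float64(128.0), np.float64(128.0), np.float64(128.0)]
40 218 115.0 [np.float64(118.0), np.float64(118.0), np.float64(118.0)]
60 214 111.0 [np.float64(118.0), np.float64(119.0), np.float64(119.0)]
80 199 108.0 [np.float64(108.0), np.float64(116.0), np.float64(124.0)]
100 189 103.0 [np.float64(111.0), np.float64(114.0), np.float64(126.0)]
120 190 101.0 [np.float64(107.0), np.float64(110.0), np.float64(122.0)]
140 188 98.0 [np.float64(103.0), np.float64(105.0), np.float64(119.0)]
160 189 93.0 [np.float64(100.0), np.float64(102.0), np.float64(116.0)]
180 190 89.0 [np.float64(97.0), np.float64(99.0), np.float64(111.0)]
80 [(-58, np.float64(22.7)), (-50, np.float64(24.1)), (-42, np.float64(22.8)), (-34, np.float64(19.0)), (-26, np.float64(14.4)), (-18, np.float64(14.2)), (-10, np.float64(15.1)), (-2, np.float64(15.7)), (6, np.float64(13.4)), (14, np.float64(14.6)), (22, np.float64(12.9)), (30, np.float64(14.9)), (38, np.float64(21.9)), (46, np.float64(23.4)), (54, np.float64(22.5))]
0 [(-58, np.float64(22.8)), (-50, np.float64(23.4)), (-42, np.float64(23.3)), (-34, np.float64(21.4)), (-26, np.float64(15.5)), (-18, np.float64(13.9)), (-10, np.float64(14.9)), (-2, np.float64(14.1)), (6, np.float64(14.6)), (14, np.float64(13.8)), (22, np.float64(14.6)), (30, np.float64(16.2)), (38, np.float64(22.1)), (46, np.float64(22.6)), (54, np.float64(24.0))]
-80 [(-58, np.float64(22.5)), (-50, np.float64(22.7)), (-42, np.float64(25.1)), (-34, np.float64(20.3)), (-26, np.float64(14.9)), (-18, np.float64(14.4)), (-10, np.float64(14.1)), (-2, np.float64(16.6)), (6, np.float64(14.8)), (14, np.float64(15.1)), (22, np.float64(14.6)), (30, np.float64(14.0)), (38, np.float64(21.0)), (46, np.float64(25.1)), (54, np.float64(22.4))]
```

```bash
cat >> h.py <<'E'
OT=[.541,.184,0];YT=9.25;LT=16
def grasp(y,back=0):
    R1=tool(YT,LT);return T(OT,YT,[.0079,y,.0503])+R1.apply([0,0,.002-back]),R1
E
python3 - <<'E'
from h import *
from bench import bot
o=bot.get_obs();p1,R1=grasp(.080,.035)
plan(o["ee_pos"],rot(o["ee_rot"]),p1,R1,8)
for y in(.08,0,-.08):
  p,_=grasp(y);print(np.round(p,4),[j5(p,R1.apply([0,0,1]),t)[2].round(3) for t in(.25,.31,.37)])
E
```

```text
[[[3.5,-0.8,3.4],[-0.0,2.2,0.0]],[[3.4,-0.8,3.6],[-0.0,2.2,0.0]],[[3.2,-0.8,3.7],[-0.0,2.2,0.0]],[[3.1,-0.8,3.8],[-0.0,2.2,0.0]],[[2.9,-0.8,3.9],[-0.0,2.2,0.0]],[[2.8,-0.8,4.0],[-0.0,2.2,0.0]],[[2.7,-0.8,4.2],[-0.0,2.2,0.0]],[[2.4,-0.8,4.2],[-0.0,2.2,0.0]]]
[0.5365 0.2643 0.0484] [np.float64(0.504), np.float64(0.483), np.float64(0.462)]
[0.5493 0.1854 0.0484] [np.float64(0.466), np.float64(0.444), np.float64(0.422)]
[0.5622 0.1064 0.0484] [np.float64(0.45), np.float64(0.427), np.float64(0.404)]
```

>>> {"op": "move_arm", "data": {"commands": [[[3.5,-0.8,3.4],[0,2.2,0]],[[3.4,-0.8,3.6],[0,2.2,0]],[[3.2,-0.8,3.7],[0,2.2,0]],[[3.1,-0.8,3.8],[0,2.2,0]],[[2.9,-0.8,3.9],[0,2.2,0]],[[2.8,-0.8,4],[0,2.2,0]],[[2.7,-0.8,4.2],[0,2.2,0]],[[2.4,-0.8,4.2],[0,2.2,0]],[[0,0,0],[0,0,0]],[[0,0,0],[0,0,0]]]}}

```text
clock: 10.25
ee_pos: [0.5288, 0.2625, 0.0838]
ee_rot: [0.147, -0.079, 0.986, 0.011]
wrist_force: [-0.1, 0.7, 0.0]
width: 0.0532
grip_force: 0.0
```

```bash
python3 - <<'E'
from h import *
from bench import bot
o=bot.get_obs();p1,R1=grasp(.080)
plan(o["ee_pos"],rot(o["ee_rot"]),p1,R1,5);print(o["joints"])
E
```

```text
[[[0.5,0.1,7.2],[-0.03,0.18,-0.02]],[[0.5,0.1,7.2],[-0.03,0.18,-0.02]],[[0.5,0.1,7.3],[-0.03,0.18,-0.02]],[[0.5,0.2,7.2],[-0.03,0.18,-0.02]],[[0.5,0.1,7.3],[-0.03,0.18,-0.02]]]
[ 0.38657998  0.42394731  1.91998192 -0.13753913  0.51446326 -1.23373959]
```

Descend, then close with 60 N.

>>> {"op": "move_arm", "data": {"commands": [[[0.5,0.1,7.2],[0,0.18,0]],[[0.5,0.1,7.2],[0,0.18,0]],[[0.5,0.1,7.3],[0,0.18,0]],[[0.5,0.2,7.2],[0,0.18,0]],[[0.5,0.1,7.3],[0,0.18,0]],[[0,0,0],[0,0,0]],[[0,0,0],[0,0,0]],[[0,0,0],[0,0,0]],[[0,0,0],[0,0,0]],[[0,0,0],[0,0,0]]]}}

```text
clock: 11.08
ee_pos: [0.5362, 0.2645, 0.0489]
ee_rot: [0.139, -0.079, 0.987, 0.01]
wrist_force: [-0.1, 0.2, -0.1]
width: 0.0533
grip_force: 0.0
```

>>> {"op": "move_arm", "data": {"commands": [[[0,0,0],[0,0,0]],[[0,0,0],[0,0,0]],[[0,0,0],[0,0,0]],[[0,0,0],[0,0,0]],[[0,0,0],[0,0,0]],[[0,0,0],[0,0,0]],[[0,0,0],[0,0,0]],[[0,0,0],[0,0,0]],[[0,0,0],[0,0,0]],[[0,0,0],[0,0,0]]], "fingers": -1, "newtons": 60}}

```text
clock: 11.92
ee_pos: [0.5363, 0.2645, 0.0487]
ee_rot: [0.139, -0.079, 0.987, 0.01]
wrist_force: [-1.2, -0.2, 5.1]
width: 0.0394
grip_force: 60.3
```

```bash
python3 - <<'E'
from h import *
from bench import bot
o=bot.get_obs();p1,R1=grasp(.080);p=np.array(o["ee_pos"])
print(p-p1,o["joints"])
# lift 60 straight up, then across to plate with lean -> -21
Rt=rot(o["ee_rot"]);up=p+[0,0,.07]
p,Rc=plan(p,Rt,up,Rt,5)
E
```

```text
[-0.00015015  0.00013945  0.00033192] [ 0.38171594  0.49419595  1.91526254 -0.13998071  0.46389848 -1.23240508]
[[[-3.9,-0.0,-13.5],[0.0,0.0,0.0]],[[-3.8,-0.0,-13.4],[0.0,0.0,0.0]],[[-3.9,-0.0,-13.5],[0.0,0.0,0.0]],[[-3.8,-0.1,-13.4],[0.0,0.0,0.0]],[[-3.9,-0.0,-13.5],[0.0,0.0,0.0]]]
```

```bash
python3 - <<'E'
from h import *
from bench import bot
o=bot.get_obs();Rt=rot(o["ee_rot"]);up=np.array(o["ee_pos"])+[0,0,.07]
plan(up,Rt,T([.59,-.197,0],-13.7,[-.01,.08,.17]),tool(-13.7,0),14)
E
```

```text
[[[-1.1,-27.6,-3.4],[0.22,1.13,1.62]],[[-1.8,-27.6,-3.4],[0.22,1.13,1.62]],[[-2.5,-27.5,-3.3],[0.22,1.13,1.62]],[[-3.2,-27.5,-3.3],[0.22,1.13,1.62]],[[-3.9,-27.4,-3.2],[0.22,1.13,1.62]],[[-4.7,-27.3,-3.2],[0.22,1.13,1.62]],[[-5.4,-27.1,-3.2],[0.22,1.13,1.62]],[[-6.1,-27.0,-3.2],[0.22,1.13,1.62]],[[-6.8,-26.8,-3.2],[0.22,1.13,1.62]],[[-7.4,-26.6,-3.3],[0.22,1.13,1.62]],[[-8.1,-26.4,-3.3],[0.22,1.13,1.62]],[[-8.8,-26.2,-3.4],[0.22,1.13,1.62]],[[-9.5,-26.0,-3.4],[0.22,1.13,1.62]],[[-10.1,-25.7,-3.6],[0.22,1.13,1.62]]]
```

>>> {"op": "move_arm", "data": {"commands": [[[-2,0,-6],[0,0,0]],[[-2,0,-8],[0,0,0]],[[-4,0,-13.5],[0,0,0]],[[-4,0,-13.5],[0,0,0]],[[-4,0,-13.5],[0,0,0]],[[-4,0,-13.5],[0,0,0]],[[0,0,0],[0,0,0]],[[0,0,0],[0,0,0]],[[0,0,0],[0,0,0]],[[0,0,0],[0,0,0]]]}}

```text
clock: 12.75
ee_pos: [0.5356, 0.2642, 0.1183]
ee_rot: [0.137, -0.079, 0.987, 0.01]
wrist_force: [0.5, 0.1, -1.0]
width: 0.0395
grip_force: 60.6
```

```bash
cat >> h.py <<'E'
def inhand(c,o):
    D,P=cloud(c);Rt=rot(o["ee_rot"]);q=Rt.inv().apply((P-np.array(o["ee_pos"])).reshape(-1,3))*1000
    b=(abs(q[:,1])<13)&(q[:,0]>-20)&(q[:,0]<75)&(q[:,2]>-40)&(q[:,2]<60)
    q=q[b]
    # plain-fit top surface robustly: z = a x + c
    m=np.ones(len(q),bool)
    for _ in range(8):
        k=np.polyfit(q[m,0],q[m,2],1);r=q[:,2]-np.polyval(k,q[:,0]);m=abs(r)<max(2.5,1.5*np.std(r[m]))
    print("n",m.sum(),"angle",np.degrees(np.arctan(k[0])).round(1),"c",k[1].round(1),"x range",np.percentile(q[m,0],[1,99]).round(1))
    Y=Rt.inv().apply((P-np.array(o["ee_pos"])).reshape(-1,3))*1000
    t=(abs(Y[:,2]-np.polyval(k,Y[:,0]))<3)&(Y[:,0]>18)&(Y[:,0]<48)&(abs(Y[:,1])<40)
    print("y ext",np.percentile(Y[t,1],[2,98]).round(1))
E
python3 - <<'E'
from h import *
from bench import bot
o=bot.get_obs();c=bot.capture("wrist");np.savez("w4",**c,**{"ee_pos":o["ee_pos"],"ee_rot":o["ee_rot"]});cv2.imwrite("pics/w4.png",c["pixels"][:,:,::-1]);inhand(c,o);print(o["ee_pos"])
E
```

```text
n 5563 angle 20.5 c -8.3 x range [-6.  52.4]
y ext [-19.8  20. ]
[0.53561045 0.26421076 0.1182749 ]
```

View pics/w4.png

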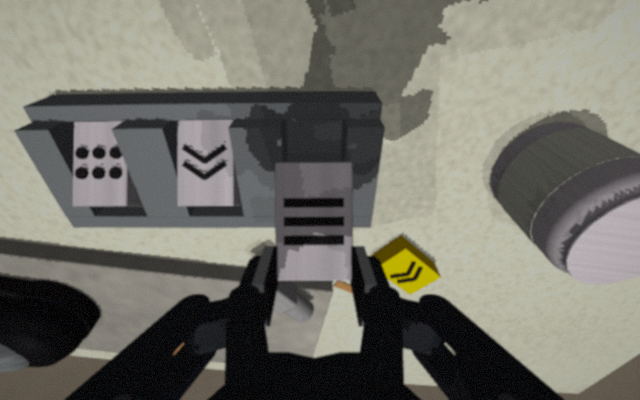

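Bars insert held well (centre (314,222), near end up in the picture), 20.5° to the tool. Move over the plate and look.

>>> {"op": "move_arm", "data": {"commands": [[[-1.1,-27.6,-3.4],[0.22,1.13,1.62]],[[-1.8,-27.6,-3.4],[0.22,1.13,1.62]],[[-2.5,-27.5,-3.3],[0.22,1.13,1.62]],[[-3.2,-27.5,-3.3],[0.22,1.13,1.62]],[[-3.9,-27.4,-3.2],[0.22,1.13,1.62]],[[-4.7,-27.3,-3.2],[0.22,1.13,1.62]],[[-5.4,-27.1,-3.2],[0.22,1.13,1.62]],[[-6.1,-27,-3.2],[0.22,1.13,1.62]],[[-6.8,-26.8,-3.2],[0.22,1.13,1.62]],[[-7.4,-26.6,-3.3],[0.22,1.13,1.62]]]}}

```text
clock: 13.63
ee_pos: [0.5811, -0.0091, 0.1553]
ee_rot: [0.038, 0.063, 0.997, 0.003]
wrist_force: [1.0, 0.3, -2.2]
width: 0.0394
grip_force: 60.7
```

>>> {"op": "move_arm", "data": {"commands": [[[-8.1,-26.4,-3.3],[0.22,1.13,1.62]],[[-8.8,-26.2,-3.4],[0.22,1.13,1.62]],[[-9.5,-26,-3.4],[0.22,1.13,1.62]],[[-10.1,-25.7,-3.6],[0.22,1.13,1.62]],[[0,0,0],[0,0,0]],[[0,0,0],[0,0,0]],[[0,0,0],[0,0,0]],[[0,0,0],[0,0,0]],[[0,0,0],[0,0,0]],[[0,0,0],[0,0,0]]]}}

```text
clock: 14.47
ee_pos: [0.599, -0.1156, 0.1705]
ee_rot: [-0.001, 0.118, 0.993, -0.0]
wrist_force: [0.2, 0.2, -2.5]
width: 0.0396
grip_force: 60.8
```

```bash
python3 - <<'E'
from h import *
from bench import bot
o=bot.get_obs();c=bot.capture("wrist");np.savez("w5",**c,**{"ee_pos":o["ee_pos"],"ee_rot":o["ee_rot"]});cv2.imwrite("pics/w5.png",c["pixels"][:,:,::-1]);inhand(c,o);print(o["ee_pos"])
E
```

```text
n 5591 angle 20.6 c -8.0 x range [-5.6 52.6]
y ext [-20.5  19.4]
[ 0.59897149 -0.11562689  0.17051921]
```

View pics/w5.png

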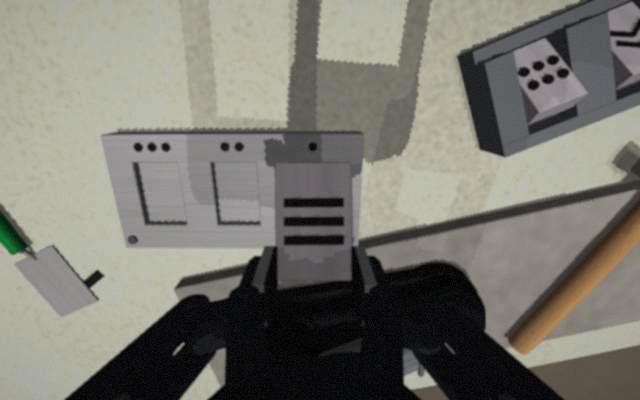

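Plate view: dots at one (312,147), two (225/239,147), three (138/152/166,147); pockets 3 and 2 open at about (162,193) and (236,193). Bars insert still held at 20.6°.

```bash
python3 - <<'E'
from h import *
c=dict(np.load("w5.npz"));g=cv2.cvtColor(c["pixels"],cv2.COLOR_RGB2GRAY)
m=np.zeros(g.shape,np.uint8);m[138:157,128:325]=(g[138:157,128:325]<60)*255
n,l,s,ce=cv2.connectedComponentsWithStats(m)
D=[ce[i] for i in range(1,n) if 20<s[i,4]<120];D=np.array(sorted(D,key=lambda a:a[0]));print(D.round(1).tolist())
W=onplane(c,D,.024)[:,:2]*1000;print(W.round(1).tolist())
f=np.float32(g)
print("p3 rows",f[155:235,150:178].mean(1).round().astype(int).tolist())
print("p2 rows",f[155:235,222:250].mean(1).round().astype(int).tolist())
print("p3 cols 125..195",f[175:212,125:195].mean(0).round().astype(int).tolist())
print("p2 cols 202..275",f[195:216,202:275].mean(0).round().astype(int).tolist())
E
```

```text
[[137.9, 147.0], [151.5, 146.8], [165.2, 146.9], [224.4, 146.4], [238.6, 146.1], [312.3, 146.5]]
[[518.0, -277.1], [521.1, -263.7], [524.6, -250.3], [538.2, -192.4], [541.3, -178.6], [558.7, -107.7]]
p3 rows [154, 153, 151, 151, 152, 150, 144, 141, 148, 152, 152, 151, 153, 155, 154, 153, 152, 152, 155, 154, 154, 154, 154, 152, 150, 149, 149, 148, 149, 149, 149, 149, 150, 149, 148, 148, 150, 152, 150, 148, 148, 149, 150, 151, 152, 151, 151, 151, 153, 150, 147, 144, 146, 148, 149, 149, 147, 146, 145, 145, 145, 146, 146, 144, 138, 123, 94, 66, 62, 87, 117, 137, 145, 146, 146, 146, 144, 144, 147, 147]
p2 rows [135, 135, 135, 135, 135, 132, 129, 131, 137, 140, 140, 141, 142, 143, 142, 141, 139, 138, 139, 140, 140, 139, 139, 138, 137, 139, 140, 141, 140, 140, 138, 139, 140, 141, 139, 137, 136, 137, 138, 137, 136, 136, 136, 138, 144, 152, 155, 155, 156, 157, 154, 151, 151, 152, 156, 157, 155, 155, 155, 155, 155, 157, 156, 153, 147, 129, 98, 69, 60, 84, 116, 139, 150, 153, 154, 152, 149, 147, 149, 151]
p3 cols 125..195 [147, 147, 146, 146, 147, 147, 147, 147, 147, 144, 137, 128, 115, 102, 88, 79, 76, 79, 89, 101, 117, 129, 139, 145, 148, 148, 149, 149, 149, 149, 149, 149, 149, 149, 150, 149, 150, 150, 150, 150, 149, 150, 150, 150, 150, 150, 150, 150, 150, 150, 150, 150, 150, 150, 149, 148, 148, 148, 147, 148, 149, 150, 151, 149, 148, 146, 144, 142, 141, 140]
p2 cols 202..275 [142, 143, 142, 142, 143, 142, 143, 143, 143, 144, 143, 138, 125, 100, 74, 66, 85, 114, 136, 147, 149, 150, 150, 151, 150, 150, 150, 150, 151, 150, 150, 150, 150, 150, 151, 151, 151, 151, 150, 150, 151, 152, 151, 151, 151, 151, 151, 151, 151, 152, 150, 151, 152, 152, 153, 150, 145, 140, 143, 146, 148, 149, 148, 147, 148, 148, 147, 147, 147, 147, 147, 142, 130]
```

```bash
python3 - <<'E'
from h import *
c=dict(np.load("w5.npz"))
Dm=np.array([[521.2,-263.7],[539.75,-185.5],[558.7,-107.7]])
yaw=-13.5;u=np.array([np.cos(np.radians(yaw)),np.sin(np.radians(yaw))]);v=np.array([-u[1],u[0]])
for n,px in(("p3 near,far",[[164,161.8],[164,225]]),("p2 near,far",[[236,161.5],[236,225]]),("left edge p3",[[137.5,193]]),("left edge p2",[[213.8,205]]),("right p3",[[190,193]]),("plate near",[[200,133]])):
    w=onplane(c,px,.024)[:,:2]*1000;print(n,((w-Dm[1])@u).round(1),((w-Dm[1])@v).round(1))
print("dots v",(Dm-Dm[1])@v,(Dm-Dm[1])@u)
E
```

```text
p3 near,far [15.4 85.3] [-70.2 -82. ]
p2 near,far [15.3 85.1] [ 3.2 -3. ]
left edge p3 [48.5] [-104.1]
left edge p2 [62.] [-24.6]
right p3 [48.6] [-48.2]
plate near [-13.1] [-29.8]
dots v [-80.36973927   0.          80.07416945] [0.21796543 0.         0.26436068]
```

```bash
cat >> h.py <<'E'
YP=-13.5
PC2=np.array([.5884,-.1979,.015])
def place(k,up=0,ang=20.6,off=(15.9,0,20.7)): # k=1,2,3
    R1=tool(YP,-ang);o=T(PC2,YP,[0,(2-k)*.08,up]);return o-R1.apply(np.array(off)/1000),R1
E
python3 - <<'E'
from h import *
from bench import bot
o=bot.get_obs();p1,R1=place(1,.03);print(p1,j5(p1,R1.apply([0,0,1]),.31))
p,Rc=plan(o["ee_pos"],rot(o["ee_rot"]),p1,R1,8)
E
```

```text
[ 0.62862964 -0.12528507  0.05878215] (np.float64(0.7207815631627452), np.float64(1.366008240125811), np.float64(1.4141695031889008), np.float64(-0.20237669188150256))
[[[-3.9,-0.3,14.0],[-0.0,2.57,-0.01]],[[-4.5,-0.3,13.8],[-0.0,2.57,-0.01]],[[-5.1,-0.3,13.6],[-0.0,2.57,-0.01]],[[-5.7,-0.3,13.3],[-0.0,2.57,-0.01]],[[-6.3,-0.3,13.1],[-0.0,2.57,-0.01]],[[-6.9,-0.3,12.8],[-0.0,2.57,-0.01]],[[-7.5,-0.2,12.4],[-0.0,2.57,-0.01]],[[-8.0,-0.3,12.1],[-0.0,2.57,-0.01]]]
```

>>> {"op": "move_arm", "data": {"commands": [[[-3.9,-0.3,14],[0,2.57,0]],[[-4.5,-0.3,13.8],[0,2.57,0]],[[-5.1,-0.3,13.6],[0,2.57,0]],[[-5.7,-0.3,13.3],[0,2.57,0]],[[-6.3,-0.3,13.1],[0,2.57,0]],[[-6.9,-0.3,12.8],[0,2.57,0]],[[-7.5,-0.2,12.4],[0,2.57,0]],[[-8,-0.3,12.1],[0,2.57,0]],[[0,0,0],[0,0,0]],[[0,0,0],[0,0,0]]]}}

```text
clock: 15.35
ee_pos: [0.6287, -0.1258, 0.0574]
ee_rot: [-0.178, 0.117, 0.977, 0.021]
wrist_force: [0.4, 0.2, -1.6]
width: 0.0394
grip_force: 60.9
```

```bash
python3 - <<'E'
from h import *
from bench import bot
o=bot.get_obs();p1,R1=place(1,.0015)
p,Rc=plan(o["ee_pos"],rot(o["ee_rot"]),p1,R1,8)
c=bot.capture("wrist");inhand(c,o)
# insert top tilt in world + plate
D,P=cloud(c);Q=R.from_euler('z',13.5,degrees=True).apply((P-T(PC2,YP,[0,.08,0])).reshape(-1,3))*1000
m=(abs(Q[:,1])<10)&(Q[:,2]>35)&(Q[:,2]<70)&(abs(Q[:,0])<40);k=np.polyfit(Q[m,0],Q[m,2],1);print("world slope deg",np.degrees(np.arctan(k[0])),k[1],np.percentile(Q[m,0],[1,99]))
E
```

```text
[[[-1.2,0.1,3.2],[0.0,-0.01,-0.02]],[[-1.2,0.1,3.2],[0.0,-0.01,-0.02]],[[-1.2,0.1,3.2],[0.0,-0.01,-0.02]],[[-1.2,0.0,3.2],[0.0,-0.01,-0.02]],[[-1.1,0.1,3.2],[0.0,-0.01,-0.02]],[[-1.2,0.0,3.2],[0.0,-0.01,-0.02]],[[-1.1,0.1,3.1],[0.0,-0.01,-0.02]],[[-1.2,-0.0,3.2],[0.0,-0.01,-0.02]]]
n 5575 angle 20.7 c -7.4 x range [-5.6 52.7]
y ext [-20.6  19.4]
world slope deg 0.05611015547528047 49.41972048493683 [-31.41814524  30.69322094]
```

>>> {"op": "move_arm", "data": {"commands": [[[-1.2,0.1,3.2],[0,0,0]],[[-1.2,0.1,3.2],[0,0,0]],[[-1.2,0.1,3.2],[0,0,0]],[[-1.2,0,3.2],[0,0,0]],[[-1.1,0.1,3.2],[0,0,0]],[[-1.2,0,3.2],[0,0,0]],[[-1.1,0.1,2.5],[0,0,0]],[[-0.6,0,1.5],[0,0,0]],[[0,0,0],[0,0,0]],[[0,0,0],[0,0,0]]]}}

```text
clock: 16.23
ee_pos: [0.6291, -0.1258, 0.0338]
ee_rot: [-0.178, 0.117, 0.977, 0.021]
wrist_force: [-0.2, 1.0, -2.7]
width: 0.0397
grip_force: 60.9
```

```bash
python3 - <<'E'
from h import *
from bench import bot
o=bot.get_obs();p1,R1=place(1,0)
p,Rc=plan(o["ee_pos"],rot(o["ee_rot"]),p1,R1,1);print(o["wrist_force"])
E
```

```text
[[[-1.2,0.4,4.9],[0.03,-0.03,-0.15]]]
[-0.22710295  1.04478466 -2.71723233]
```

>>> {"op": "move_arm", "data": {"commands": [[[-0.3,0.1,1],[0,0,0]],[[-0.3,0.1,1],[0,0,0]],[[-0.3,0.1,1],[0,0,0]],[[-0.2,0,0.8],[0,0,0]],[[-0.1,0,0.5],[0,0,0]],[[0,0,0],[0,0,0]],[[0,0,0],[0,0,0]],[[0,0,0],[0,0,0]],[[0,0,0],[0,0,0]],[[0,0,0],[0,0,0]]]}}

```text
clock: 17.07
ee_pos: [0.6292, -0.1256, 0.0311]
ee_rot: [-0.177, 0.117, 0.977, 0.021]
wrist_force: [-0.3, 1.1, 7.8]
width: 0.0394
grip_force: 61.8
```

>>> {"op": "move_arm", "data": {"commands": [[[0,0,0],[0,0,0]],[[0,0,0],[0,0,0]],[[0,0,0],[0,0,0]],[[0,0,0],[0,0,0]],[[0,0,-3],[0,0,0]],[[0,0,-8],[0,0,0]],[[0,0,-15],[0,0,0]],[[5,0,-25],[0,0,0]],[[5,0,-30],[0,0,0]],[[5,0,-35],[0,0,0]]], "fingers": 0.25}}

```text
clock: 17.9
ee_pos: [0.6541, -0.1315, 0.144]
ee_rot: [-0.179, 0.117, 0.977, 0.021]
wrist_force: [0.0, -1.2, 0.3]
width: 0.0534
grip_force: 0.0
```

```bash
cat >> h.py <<'E'
def seated(c,k):
    D,P=cloud(c);Q=R.from_euler('z',-YP,degrees=True).apply((P-T(PC2,YP,[0,(2-k)*.08,0])).reshape(-1,3))*1000
    m=(abs(Q[:,1])<24)&(Q[:,2]>17)&(Q[:,2]<40)&(abs(Q[:,0])<40)
    A=np.c_[Q[m,:2],np.ones(m.sum())];k_=np.linalg.lstsq(A,Q[m,2],rcond=None)[0]
    r=cv2.minAreaRect(Q[m,:2].astype(np.float32))
    print("seat: tilt deg",np.degrees(k_[:2]).round(2),"top",k_[2].round(1),"rect",np.round(r[0],1),np.round(r[1],1),round(r[2],1))
E
python3 - <<'E'
from h import *
from bench import bot
o=bot.get_obs();c=bot.capture("wrist");cv2.imwrite("pics/w6.png",c["pixels"][:,:,::-1]);np.savez("w6",**c)
seated(c,1);seated(bot.capture("top"),1)
p1,R1=grasp(0,.035)
p,Rc=plan(o["ee_pos"],rot(o["ee_rot"]),p1+[0,0,.04],R1,18)
plan(p,Rc,p1,R1,2)
E
```

```text
seat: tilt deg [-0.05 -0.06] top 23.0 rect [ 0.9 -0.6] [63.5 41.9] 0.1
seat: tilt deg [0. 0.] top 0.0 rect [0. 0.] [0. 0.] 0.0
[[[9.2,15.5,4.8],[0.05,-2.02,-1.29]],[[9.0,15.7,4.5],[0.05,-2.02,-1.29]],[[8.8,15.9,4.1],[0.05,-2.02,-1.29]],[[8.6,16.1,3.8],[0.05,-2.02,-1.29]],[[8.3,16.3,3.5],[0.05,-2.02,-1.29]],[[8.1,16.5,3.2],[0.05,-2.02,-1.29]],[[7.8,16.7,2.9],[0.05,-2.02,-1.29]],[[7.6,16.9,2.6],[0.05,-2.02,-1.29]],[[7.3,17.1,2.3],[0.05,-2.02,-1.29]],[[6.9,17.2,2.1],[0.05,-2.02,-1.29]],[[6.6,17.4,1.8],[0.05,-2.02,-1.29]],[[6.3,17.5,1.6],[0.05,-2.02,-1.29]],[[5.9,17.7,1.3],[0.05,-2.02,-1.29]],[[5.6,17.8,1.1],[0.05,-2.02,-1.29]],[[5.2,17.9,0.9],[0.05,-2.02,-1.29]],[[4.9,18.0,0.7],[0.05,-2.02,-1.29]],[[4.5,18.1,0.5],[0.05,-2.02,-1.29]],[[4.1,18.2,0.4],[0.05,-2.02,-1.29]]]
[[[5.5,0.0,19.2],[0.01,0.04,-0.03]],[[5.5,0.0,19.3],[0.01,0.04,-0.03]]]
```

View pics/w6.png

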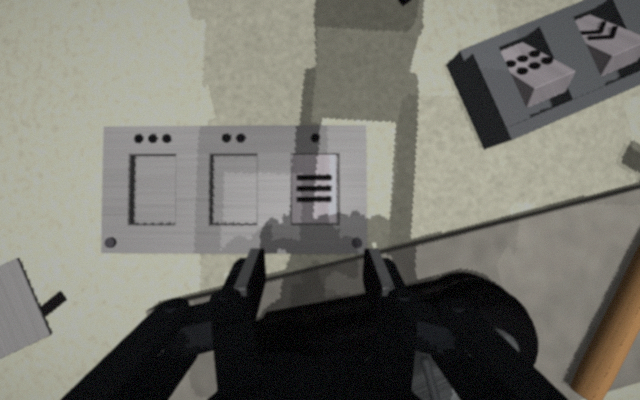

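Bars insert seated flat in pocket 1 ((315,189) in the picture, depth fit within 1 mm and 0.1°). Now the chevrons.

>>> {"op": "move_arm", "data": {"commands": [[[9.2,15.5,4.8],[0.05,-2.02,-1.29]],[[9,15.7,4.5],[0.05,-2.02,-1.29]],[[8.8,15.9,4.1],[0.05,-2.02,-1.29]],[[8.6,16.1,3.8],[0.05,-2.02,-1.29]],[[8.3,16.3,3.5],[0.05,-2.02,-1.29]],[[8.1,16.5,3.2],[0.05,-2.02,-1.29]],[[7.8,16.7,2.9],[0.05,-2.02,-1.29]],[[7.6,16.9,2.6],[0.05,-2.02,-1.29]],[[7.3,17.1,2.3],[0.05,-2.02,-1.29]],[[6.9,17.2,2.1],[0.05,-2.02,-1.29]]]}}

```text
clock: 18.83
ee_pos: [0.5912, 0.0441, 0.1312]
ee_rot: [0.0, 0.008, 1.0, 0.016]
wrist_force: [0.2, 0.5, -0.6]
width: 0.0532
grip_force: 0.0
```

>>> {"op": "move_arm", "data": {"commands": [[[6.6,17.4,1.8],[0.05,-2.02,-1.29]],[[6.3,17.5,1.6],[0.05,-2.02,-1.29]],[[5.9,17.7,1.3],[0.05,-2.02,-1.29]],[[5.6,17.8,1.1],[0.05,-2.02,-1.29]],[[5.2,17.9,0.9],[0.05,-2.02,-1.29]],[[4.9,18,0.7],[0.05,-2.02,-1.29]],[[4.5,18.1,0.5],[0.05,-2.02,-1.29]],[[4.1,18.2,0.4],[0.05,-2.02,-1.29]],[[0,0,0],[0,0,0]],[[0,0,0],[0,0,0]]]}}

```text
clock: 19.67
ee_pos: [0.5396, 0.1841, 0.1209]
ee_rot: [0.14, -0.08, 0.987, 0.011]
wrist_force: [0.9, -0.4, 0.4]
width: 0.0535
grip_force: 0.0
```

```bash
python3 - <<'E'
from h import *
from bench import bot
o=bot.get_obs();c=bot.capture("wrist");p1,R1=grasp(0);q,_=grasp(0,.03)
D,P=cloud(c);Q=R.from_euler('z',-9.25,degrees=True).apply((P-OT).reshape(-1,3))*1000
for y in(0,-80):
  m=(abs(Q[:,1]-y)<35)&(Q[:,0]>-5)&(Q[:,0]<9)&(Q[:,2]>50)&(Q[:,2]<63);print("y ext",np.percentile(Q[m,1],[2,98]))
p,Rc=plan(o["ee_pos"],rot(o["ee_rot"]),q,R1,4)
plan(p,Rc,p1,R1,5)
E
```

```text
y ext [-19.5430399   19.81376023]
y ext [-98.85922837 -58.26751465]
[[[2.7,-0.1,10.6],[-0.01,0.04,0.02]],[[2.7,-0.1,10.6],[-0.01,0.04,0.02]],[[2.6,-0.0,10.6],[-0.01,0.04,0.02]],[[2.7,-0.1,10.6],[-0.01,0.04,0.02]]]
[[[-0.0,0.0,6.0],[0.0,0.0,-0.0]],[[-0.0,0.0,6.0],[0.0,0.0,-0.0]],[[-0.0,0.0,6.0],[0.0,0.0,-0.0]],[[-0.0,0.0,6.0],[0.0,0.0,-0.0]],[[-0.0,0.0,6.0],[0.0,0.0,-0.0]]]
```

>>> {"op": "move_arm", "data": {"commands": [[[2.7,-0.1,10.6],[0,0,0]],[[2.7,-0.1,10.6],[0,0,0]],[[2.6,0,10.6],[0,0,0]],[[2.7,-0.1,10.6],[0,0,0]],[[0,0,6],[0,0,0]],[[0,0,6],[0,0,0]],[[0,0,6],[0,0,0]],[[0,0,6],[0,0,0]],[[0,0,6],[0,0,0]],[[0,0,0],[0,0,0]]]}}

```text
clock: 20.55
ee_pos: [0.5507, 0.1846, 0.0475]
ee_rot: [0.14, -0.079, 0.987, 0.011]
wrist_force: [0.4, 0.8, -1.6]
width: 0.0534
grip_force: 0.0
```

>>> {"op": "move_arm", "data": {"commands": [[[0,0,0],[0,0,0]],[[0,0,0],[0,0,0]],[[0,0,0],[0,0,0]],[[0,0,0],[0,0,0]],[[0,0,0],[0,0,0]],[[0,0,0],[0,0,0]],[[0,0,0],[0,0,0]],[[0,0,0],[0,0,0]],[[0,0,0],[0,0,0]],[[0,0,0],[0,0,0]]], "fingers": -1, "newtons": 60}}

```text
clock: 21.38
ee_pos: [0.5505, 0.1847, 0.0484]
ee_rot: [0.141, -0.079, 0.987, 0.011]
wrist_force: [-0.4, -0.4, -0.1]
width: 0.04
grip_force: 60.5
```

>>> {"op": "move_arm", "data": {"commands": [[[-2,0,-6],[0,0,0]],[[-2,0,-8],[0,0,0]],[[-4,0,-13.5],[0,0,0]],[[-4,0,-13.5],[0,0,0]],[[-4,0,-13.5],[0,0,0]],[[-4,0,-13.5],[0,0,0]],[[-3,0,-10],[0,0,0]],[[0,0,0],[0,0,0]],[[0,0,0],[0,0,0]],[[0,0,0],[0,0,0]]]}}

```text
clock: 22.22
ee_pos: [0.5505, 0.1848, 0.1296]
ee_rot: [0.141, -0.079, 0.987, 0.011]
wrist_force: [-0.3, -0.6, -2.1]
width: 0.0399
grip_force: 60.7
```

```bash
python3 - <<'E'
from h import *
from bench import bot
o=bot.get_obs();c=bot.capture("wrist");inhand(c,o)
p1,R1=place(2,.03)
plan(o["ee_pos"],rot(o["ee_rot"]),p1+[0,0,.06],R1,18)
E
```

```text
n 5696 angle 19.8 c -9.2 x range [-5.3 53.6]
y ext [-19.6  20.4]
[[[0.3,-21.8,0.5],[-0.05,2.02,1.28]],[[-0.2,-21.8,0.5],[-0.05,2.02,1.28]],[[-0.7,-21.8,0.5],[-0.05,2.02,1.28]],[[-1.2,-21.8,0.4],[-0.05,2.02,1.28]],[[-1.7,-21.7,0.4],[-0.05,2.02,1.28]],[[-2.2,-21.7,0.3],[-0.05,2.02,1.28]],[[-2.6,-21.6,0.2],[-0.05,2.02,1.28]],[[-3.1,-21.6,0.1],[-0.05,2.02,1.28]],[[-3.6,-21.5,-0.1],[-0.05,2.02,1.28]],[[-4.1,-21.4,-0.2],[-0.05,2.02,1.28]],[[-4.6,-21.3,-0.4],[-0.05,2.02,1.28]],[[-5.0,-21.2,-0.6],[-0.05,2.02,1.28]],[[-5.5,-21.1,-0.8],[-0.05,2.02,1.28]],[[-5.9,-21.0,-1.0],[-0.05,2.02,1.28]],[[-6.3,-20.8,-1.2],[-0.05,2.02,1.28]],[[-6.7,-20.7,-1.5],[-0.05,2.02,1.28]],[[-7.2,-20.6,-1.8],[-0.05,2.02,1.28]],[[-7.5,-20.3,-2.0],[-0.05,2.02,1.28]]]
```

>>> {"op": "move_arm", "data": {"commands": [[[0.3,-21.8,0.5],[-0.05,2.02,1.28]],[[-0.2,-21.8,0.5],[-0.05,2.02,1.28]],[[-0.7,-21.8,0.5],[-0.05,2.02,1.28]],[[-1.2,-21.8,0.4],[-0.05,2.02,1.28]],[[-1.7,-21.7,0.4],[-0.05,2.02,1.28]],[[-2.2,-21.7,0.3],[-0.05,2.02,1.28]],[[-2.6,-21.6,0.2],[-0.05,2.02,1.28]],[[-3.1,-21.6,0.1],[-0.05,2.02,1.28]],[[-3.6,-21.5,0],[-0.05,2.02,1.28]],[[-4.1,-21.4,-0.2],[-0.05,2.02,1.28]]]}}

```text
clock: 23.1
ee_pos: [0.5836, -0.0316, 0.1226]
ee_rot: [-0.038, 0.03, 0.999, 0.017]
wrist_force: [-0.1, 0.4, -2.1]
width: 0.0398
grip_force: 60.8
```

>>> {"op": "move_arm", "data": {"commands": [[[-4.6,-21.3,-0.4],[-0.05,2.02,1.28]],[[-5,-21.2,-0.6],[-0.05,2.02,1.28]],[[-5.5,-21.1,-0.8],[-0.05,2.02,1.28]],[[-5.9,-21,-1],[-0.05,2.02,1.28]],[[-6.3,-20.8,-1.2],[-0.05,2.02,1.28]],[[-6.7,-20.7,-1.5],[-0.05,2.02,1.28]],[[-7.2,-20.6,-1.8],[-0.05,2.02,1.28]],[[-7.5,-20.3,-2],[-0.05,2.02,1.28]],[[0,0,0],[0,0,0]],[[0,0,0],[0,0,0]]]}}

```text
clock: 23.93
ee_pos: [0.6102, -0.2041, 0.1167]
ee_rot: [-0.178, 0.116, 0.977, 0.021]
wrist_force: [-0.1, 0.5, -1.0]
width: 0.0395
grip_force: 60.8
```

```bash
cat >> h.py <<'E'
def slope(c,k):
    D,P=cloud(c);Q=R.from_euler('z',13.5,degrees=True).apply((P-T(PC2,YP,[0,(2-k)*.08,0])).reshape(-1,3))*1000
    m=(abs(Q[:,1])<10)&(Q[:,2]>50)&(Q[:,2]<140)&(abs(Q[:,0])<30);f=np.polyfit(Q[m,0],Q[m,2],1);m&=abs(Q[:,2]-np.polyval(f,Q[:,0]))<4;f=np.polyfit(Q[m,0],Q[m,2],1);print("world slope deg",np.degrees(np.arctan(f[0])),f[1])
    m=(abs(Q[:,1])<35)&(abs(Q[:,2]-np.polyval(f,Q[:,0]))<3)&(abs(Q[:,0])<45);print(np.percentile(Q[m,0],[1,99]),np.percentile(Q[m&(Q[:,0]<5),1],[1,99]))
E
python3 - <<'E'
from h import *
from bench import bot
o=bot.get_obs();c=bot.capture("wrist");inhand(c,o);slope(c,2)
q,R1=place(2,.012,19.9)
p,Rc=plan(o["ee_pos"],rot(o["ee_rot"]),q,R1,10)
E
```

```text
n 5687 angle 20.0 c -8.3 x range [-5.1 54. ]
y ext [-20.3  19.7]
world slope deg -0.566601644483162 109.89649622534502
[-31.92562753  30.80194758] [-21.72691546  19.37060118]
[[[-2.6,0.1,7.1],[0.0,-0.08,-0.01]],[[-2.6,0.1,7.1],[0.0,-0.08,-0.01]],[[-2.6,0.1,7.1],[0.0,-0.08,-0.01]],[[-2.6,0.1,7.1],[0.0,-0.08,-0.01]],[[-2.6,0.1,7.1],[0.0,-0.08,-0.01]],[[-2.5,0.1,7.1],[0.0,-0.08,-0.01]],[[-2.5,0.1,7.1],[0.0,-0.08,-0.01]],[[-2.5,0.1,7.2],[0.0,-0.08,-0.01]],[[-2.6,0.0,7.1],[0.0,-0.08,-0.01]],[[-2.5,0.1,7.2],[0.0,-0.08,-0.01]]]
```

>>> {"op": "move_arm", "data": {"commands": [[[-2.6,0.1,7.1],[0,-0.08,0]],[[-2.6,0.1,7.1],[0,-0.08,0]],[[-2.6,0.1,7.1],[0,-0.08,0]],[[-2.6,0.1,7.1],[0,-0.08,0]],[[-2.6,0.1,7.1],[0,-0.08,0]],[[-2.5,0.1,7.1],[0,-0.08,0]],[[-2.5,0.1,7.1],[0,-0.08,0]],[[-2.5,0.1,7.2],[0,-0.08,0]],[[-2.3,0,6],[0,-0.08,0]],[[0,0,0],[0,0,0]]]}}

```text
clock: 24.82
ee_pos: [0.6091, -0.2018, 0.0502]
ee_rot: [-0.173, 0.116, 0.978, 0.02]
wrist_force: [-1.0, 0.0, -2.6]
width: 0.0396
grip_force: 60.8
```

```bash
python3 - <<'E'
from h import *
from bench import bot
o=bot.get_obs()
q,R1=place(2,.004,19.9)
p,Rc=plan(o["ee_pos"],rot(o["ee_rot"]),q,R1,7);print(q)
E
```

```text
[[[-1.0,-0.2,2.3],[-0.0,-0.02,0.0]],[[-1.0,-0.1,2.3],[-0.0,-0.02,0.0]],[[-1.0,-0.2,2.2],[-0.0,-0.02,0.0]],[[-0.9,-0.1,2.3],[-0.0,-0.02,0.0]],[[-0.9,-0.2,2.2],[-0.0,-0.02,0.0]],[[-1.0,-0.1,2.3],[-0.0,-0.02,0.0]],[[-0.9,-0.2,2.2],[-0.0,-0.02,0.0]]]
[ 0.60978867 -0.20303497  0.03305193]
```

>>> {"op": "move_arm", "data": {"commands": [[[-1,-0.2,2.3],[0,0,0]],[[-1,-0.1,2.3],[0,0,0]],[[-1,-0.2,2.2],[0,0,0]],[[-0.9,-0.1,2.3],[0,0,0]],[[-0.9,-0.2,2.2],[0,0,0]],[[-1,-0.1,2.3],[0,0,0]],[[-0.9,-0.2,2.2],[0,0,0]],[[-0.3,0,1],[0,0,0]],[[-0.2,0,0.6],[0,0,0]],[[0,0,0],[0,0,0]]]}}

```text
clock: 25.65
ee_pos: [0.6105, -0.2033, 0.0329]
ee_rot: [-0.172, 0.116, 0.978, 0.02]
wrist_force: [0.1, 0.3, -1.9]
width: 0.0394
grip_force: 60.8
```

>>> {"op": "move_arm", "data": {"commands": [[[-0.2,0,0.5],[0,0,0]],[[0,0,0],[0,0,0]],[[0,0,0],[0,0,0]],[[0,0,0],[0,0,0]],[[0,0,0],[0,0,0]],[[0,0,0],[0,0,0]],[[0,0,0],[0,0,0]],[[0,0,0],[0,0,0]],[[0,0,0],[0,0,0]],[[0,0,0],[0,0,0]]]}}

```text
clock: 26.48
ee_pos: [0.6106, -0.2034, 0.0326]
ee_rot: [-0.171, 0.116, 0.978, 0.02]
wrist_force: [-0.3, -0.4, -1.9]
width: 0.0398
grip_force: 60.8
```

>>> {"op": "move_arm", "data": {"commands": [[[-0.3,0,0.8],[0,0,0]],[[-0.2,0,0.7],[0,0,0]],[[-0.2,0,0.6],[0,0,0]],[[0,0,0],[0,0,0]],[[0,0,0],[0,0,0]],[[0,0,0],[0,0,0]],[[0,0,0],[0,0,0]],[[0,0,0],[0,0,0]],[[0,0,0],[0,0,0]],[[0,0,0],[0,0,0]]]}}

```text
clock: 27.32
ee_pos: [0.6106, -0.2034, 0.0304]
ee_rot: [-0.171, 0.116, 0.978, 0.02]
wrist_force: [0.2, 0.2, -1.6]
width: 0.0399
grip_force: 60.8
```

>>> {"op": "move_arm", "data": {"commands": [[[-0.2,0,0.5],[0,0,0]],[[-0.2,0,0.4],[0,0,0]],[[0,0,0],[0,0,0]],[[0,0,0],[0,0,0]],[[0,0,0],[0,0,0]],[[0,0,0],[0,0,0]],[[0,0,0],[0,0,0]],[[0,0,0],[0,0,0]],[[0,0,0],[0,0,0]],[[0,0,0],[0,0,0]]]}}

```text
clock: 28.15
ee_pos: [0.6107, -0.2034, 0.03]
ee_rot: [-0.171, 0.116, 0.978, 0.02]
wrist_force: [-0.6, -0.2, 6.4]
width: 0.0395
grip_force: 61.6
```

Contact at the floor as predicted (z 0.030). Release and retreat.

>>> {"op": "move_arm", "data": {"commands": [[[0,0,0],[0,0,0]],[[0,0,0],[0,0,0]],[[0,0,0],[0,0,0]],[[0,0,0],[0,0,0]],[[0,0,-3],[0,0,0]],[[0,0,-8],[0,0,0]],[[0,0,-15],[0,0,0]],[[5,0,-25],[0,0,0]],[[5,0,-30],[0,0,0]],[[5,0,-35],[0,0,0]]], "fingers": 0.25}}

```text
clock: 28.98
ee_pos: [0.6345, -0.2089, 0.1441]
ee_rot: [-0.173, 0.116, 0.978, 0.02]
wrist_force: [1.3, -0.3, -0.6]
width: 0.0535
grip_force: 0.0
```

```bash
python3 - <<'E'
from h import *
from bench import bot
o=bot.get_obs();c=bot.capture("wrist");seated(c,1);seated(c,2)
p1,R1=grasp(-.0795,.035)
p,Rc=plan(o["ee_pos"],rot(o["ee_rot"]),p1+[0,0,.04],R1,18)
E
```

```text
seat: tilt deg [-0.03  0.68] top 22.9 rect [ 0.4 -0.5] [63.5 43.1] 0.1
seat: tilt deg [0.05 0.02] top 22.8 rect [ 0.  -0.9] [62.4 41. ] 0.1
[[[7.6,15.9,4.1],[0.05,-1.98,-1.28]],[[7.3,16.1,3.8],[0.05,-1.98,-1.28]],[[7.1,16.3,3.5],[0.05,-1.98,-1.28]],[[6.9,16.4,3.3],[0.05,-1.98,-1.28]],[[6.6,16.6,3.0],[0.05,-1.98,-1.28]],[[6.3,16.7,2.8],[0.05,-1.98,-1.28]],[[6.0,16.8,2.6],[0.05,-1.98,-1.28]],[[5.8,17.0,2.3],[0.05,-1.98,-1.28]],[[5.4,17.1,2.1],[0.05,-1.98,-1.28]],[[5.1,17.2,1.9],[0.05,-1.98,-1.28]],[[4.8,17.3,1.8],[0.05,-1.98,-1.28]],[[4.5,17.5,1.6],[0.05,-1.98,-1.28]],[[4.2,17.5,1.4],[0.05,-1.98,-1.28]],[[3.8,17.6,1.3],[0.05,-1.98,-1.28]],[[3.4,17.7,1.1],[0.05,-1.98,-1.28]],[[3.1,17.8,1.0],[0.05,-1.98,-1.28]],[[2.7,17.9,0.8],[0.05,-1.98,-1.28]],[[2.4,18.0,0.8],[0.05,-1.98,-1.28]]]
```

>>> {"op": "move_arm", "data": {"commands": [[[7.6,15.9,4.1],[0.05,-1.98,-1.28]],[[7.3,16.1,3.8],[0.05,-1.98,-1.28]],[[7.1,16.3,3.5],[0.05,-1.98,-1.28]],[[6.9,16.4,3.3],[0.05,-1.98,-1.28]],[[6.6,16.6,3],[0.05,-1.98,-1.28]],[[6.3,16.7,2.8],[0.05,-1.98,-1.28]],[[6,16.8,2.6],[0.05,-1.98,-1.28]],[[5.8,17,2.3],[0.05,-1.98,-1.28]],[[5.4,17.1,2.1],[0.05,-1.98,-1.28]],[[5.1,17.2,1.9],[0.05,-1.98,-1.28]]]}}

```text
clock: 29.87
ee_pos: [0.5901, -0.034, 0.1319]
ee_rot: [0.003, 0.007, 1.0, 0.014]
wrist_force: [-0.9, -0.4, 0.5]
width: 0.0534
grip_force: 0.0
```

>>> {"op": "move_arm", "data": {"commands": [[[4.8,17.3,1.8],[0.05,-1.98,-1.28]],[[4.5,17.5,1.6],[0.05,-1.98,-1.28]],[[4.2,17.5,1.4],[0.05,-1.98,-1.28]],[[3.8,17.6,1.3],[0.05,-1.98,-1.28]],[[3.4,17.7,1.1],[0.05,-1.98,-1.28]],[[3.1,17.8,1],[0.05,-1.98,-1.28]],[[2.7,17.9,0.8],[0.05,-1.98,-1.28]],[[2.4,18,0.8],[0.05,-1.98,-1.28]],[[0,0,0],[0,0,0]],[[0,0,0],[0,0,0]]]}}

```text
clock: 30.7
ee_pos: [0.5528, 0.1057, 0.1213]
ee_rot: [0.14, -0.08, 0.987, 0.01]
wrist_force: [0.7, -0.3, 0.2]
width: 0.0533
grip_force: 0.0
```

```bash
python3 - <<'E'
from h import *
from bench import bot
o=bot.get_obs();p1,R1=grasp(-.0795);q,_=grasp(-.0795,.03)
p,Rc=plan(o["ee_pos"],rot(o["ee_rot"]),q,R1,4)
plan(p,Rc,p1,R1,5);print(o["joints"])
E
```

```text
[[[2.8,-0.0,10.7],[-0.04,0.04,0.02]],[[2.8,-0.1,10.7],[-0.04,0.04,0.02]],[[2.8,-0.0,10.6],[-0.04,0.04,0.02]],[[2.8,-0.1,10.7],[-0.04,0.04,0.02]]]
[[[-0.0,0.0,6.0],[-0.0,0.0,0.0]],[[-0.0,0.0,6.0],[-0.0,0.0,0.0]],[[-0.0,0.0,6.0],[-0.0,0.0,0.0]],[[-0.0,0.0,6.0],[-0.0,0.0,0.0]],[[-0.0,0.0,6.0],[-0.0,0.0,0.0]]]
[ 0.04671964  0.32630553  1.94823097  0.05248245  0.58680523 -1.7264206 ]
```

>>> {"op": "move_arm", "data": {"commands": [[[2.8,0,10.7],[0,0,0]],[[2.8,-0.1,10.7],[0,0,0]],[[2.8,0,10.6],[0,0,0]],[[2.8,-0.1,10.7],[0,0,0]],[[0,0,6],[0,0,0]],[[0,0,6],[0,0,0]],[[0,0,6],[0,0,0]],[[0,0,6],[0,0,0]],[[0,0,6],[0,0,0]],[[0,0,0],[0,0,0]]]}}

```text
clock: 31.53
ee_pos: [0.5629, 0.106, 0.047]
ee_rot: [0.14, -0.08, 0.987, 0.01]
wrist_force: [0.0, 0.2, 0.1]
width: 0.0534
grip_force: 0.0
```

>>> {"op": "move_arm", "data": {"commands": [[[0,0,0],[0,0,0]],[[0,0,0],[0,0,0]],[[0,0,0],[0,0,0]],[[0,0,0],[0,0,0]],[[0,0,0],[0,0,0]],[[0,0,0],[0,0,0]],[[0,0,0],[0,0,0]],[[0,0,0],[0,0,0]],[[0,0,0],[0,0,0]],[[0,0,0],[0,0,0]]], "fingers": -1, "newtons": 60}}

```text
clock: 32.37
ee_pos: [0.5627, 0.1061, 0.048]
ee_rot: [0.14, -0.08, 0.987, 0.01]
wrist_force: [-1.6, -1.3, -0.1]
width: 0.0397
grip_force: 60.5
```

>>> {"op": "move_arm", "data": {"commands": [[[-2,0,-6],[0,0,0]],[[-2,0,-8],[0,0,0]],[[-4,0,-13.5],[0,0,0]],[[-4,0,-13.5],[0,0,0]],[[-4,0,-13.5],[0,0,0]],[[-4,0,-13.5],[0,0,0]],[[-3,0,-10],[0,0,0]],[[0,0,0],[0,0,0]],[[0,0,0],[0,0,0]],[[0,0,0],[0,0,0]]]}}

```text
clock: 33.2
ee_pos: [0.5628, 0.1064, 0.1291]
ee_rot: [0.14, -0.08, 0.987, 0.01]
wrist_force: [0.3, -0.9, -2.3]
width: 0.0397
grip_force: 60.8
```

```bash
python3 - <<'E'
from h import *
from bench import bot
o=bot.get_obs();c=bot.capture("wrist");inhand(c,o)
p1,R1=place(3,.03,20)
plan(o["ee_pos"],rot(o["ee_rot"]),p1+[0,0,.06],R1,18)
E
```

```text
n 5656 angle 20.1 c -9.3 x range [-5.8 52.6]
y ext [-19.6  20.4]
[[[2.0,-21.5,0.1],[-0.05,1.99,1.28]],[[1.5,-21.5,0.1],[-0.05,1.99,1.28]],[[1.0,-21.6,0.1],[-0.05,1.99,1.28]],[[0.5,-21.6,0.2],[-0.05,1.99,1.28]],[[0.0,-21.6,0.1],[-0.05,1.99,1.28]],[[-0.4,-21.6,0.1],[-0.05,1.99,1.28]],[[-0.9,-21.5,0.1],[-0.05,1.99,1.28]],[[-1.4,-21.5,0.0],[-0.05,1.99,1.28]],[[-1.9,-21.5,-0.1],[-0.05,1.99,1.28]],[[-2.4,-21.4,-0.1],[-0.05,1.99,1.28]],[[-2.8,-21.4,-0.3],[-0.05,1.99,1.28]],[[-3.3,-21.3,-0.4],[-0.05,1.99,1.28]],[[-3.8,-21.2,-0.5],[-0.05,1.99,1.28]],[[-4.2,-21.2,-0.7],[-0.05,1.99,1.28]],[[-4.7,-21.0,-0.8],[-0.05,1.99,1.28]],[[-5.1,-21.0,-1.0],[-0.05,1.99,1.28]],[[-5.5,-20.8,-1.3],[-0.05,1.99,1.28]],[[-5.9,-20.7,-1.4],[-0.05,1.99,1.28]]]
```

>>> {"op": "move_arm", "data": {"commands": [[[2,-21.5,0.1],[-0.05,1.99,1.28]],[[1.5,-21.5,0.1],[-0.05,1.99,1.28]],[[1,-21.6,0.1],[-0.05,1.99,1.28]],[[0.5,-21.6,0.2],[-0.05,1.99,1.28]],[[0,-21.6,0.1],[-0.05,1.99,1.28]],[[-0.4,-21.6,0.1],[-0.05,1.99,1.28]],[[-0.9,-21.5,0.1],[-0.05,1.99,1.28]],[[-1.4,-21.5,0],[-0.05,1.99,1.28]],[[-1.9,-21.5,-0.1],[-0.05,1.99,1.28]],[[-2.4,-21.4,-0.1],[-0.05,1.99,1.28]]]}}

```text
clock: 34.08
ee_pos: [0.5785, -0.1097, 0.1226]
ee_rot: [-0.036, 0.03, 0.999, 0.016]
wrist_force: [0.1, -0.0, -2.3]
width: 0.0394
grip_force: 60.9
```

>>> {"op": "move_arm", "data": {"commands": [[[-2.8,-21.4,-0.3],[-0.05,1.99,1.28]],[[-3.3,-21.3,-0.4],[-0.05,1.99,1.28]],[[-3.8,-21.2,-0.5],[-0.05,1.99,1.28]],[[-4.2,-21.2,-0.7],[-0.05,1.99,1.28]],[[-4.7,-21,-0.8],[-0.05,1.99,1.28]],[[-5.1,-21,-1],[-0.05,1.99,1.28]],[[-5.5,-20.8,-1.3],[-0.05,1.99,1.28]],[[-5.9,-20.7,-1.4],[-0.05,1.99,1.28]],[[0,0,0],[0,0,0]],[[0,0,0],[0,0,0]]]}}

```text
clock: 34.92
ee_pos: [0.5913, -0.2818, 0.1169]
ee_rot: [-0.174, 0.116, 0.978, 0.02]
wrist_force: [-0.1, 0.2, -2.2]
width: 0.0396
grip_force: 61.0
```

```bash
python3 - <<'E'
from h import *
from bench import bot
o=bot.get_obs();c=bot.capture("wrist");inhand(c,o);slope(c,3)
q,R1=place(3,.013,20.1)
p,Rc=plan(o["ee_pos"],rot(o["ee_rot"]),q,R1,9)
E
```

```text
n 5667 angle 20.4 c -8.4 x range [-5.4 52.9]
y ext [-20.4  19.7]
world slope deg 0.27314247903476 109.72833139755475
[-31.18645114  31.03895924] [-21.69264029  19.35677082]
[[[-2.8,0.1,7.8],[0.0,-0.0,-0.01]],[[-2.8,0.1,7.8],[0.0,-0.0,-0.01]],[[-2.8,0.1,7.8],[0.0,-0.0,-0.01]],[[-2.8,0.1,7.9],[0.0,-0.0,-0.01]],[[-2.8,0.1,7.8],[0.0,-0.0,-0.01]],[[-2.9,0.1,7.9],[0.0,-0.0,-0.01]],[[-2.8,0.1,7.8],[0.0,-0.0,-0.01]],[[-2.9,0.1,7.9],[0.0,-0.0,-0.01]],[[-2.8,0.1,7.8],[0.0,-0.0,-0.01]]]
```

>>> {"op": "move_arm", "data": {"commands": [[[-2.8,0.1,7.8],[0,0,0]],[[-2.8,0.1,7.8],[0,0,0]],[[-2.8,0.1,7.8],[0,0,0]],[[-2.8,0.1,7.8],[0,0,0]],[[-2.8,0.1,7.8],[0,0,0]],[[-2.8,0.1,7.8],[0,0,0]],[[-2.8,0.1,7.8],[0,0,0]],[[-2.8,0.1,6],[0,0,0]],[[-1,0,4],[0,0,0]],[[0,0,0],[0,0,0]]]}}

```text
clock: 35.8
ee_pos: [0.5908, -0.2798, 0.0492]
ee_rot: [-0.174, 0.116, 0.978, 0.02]
wrist_force: [0.0, 0.7, -1.9]
width: 0.0395
grip_force: 61.0
```

```bash
python3 - <<'E'
from h import *
from bench import bot
o=bot.get_obs()
q,R1=place(3,.003,20.1)
p,Rc=plan(o["ee_pos"],rot(o["ee_rot"]),q,R1,8);print(q)
E
```

```text
[[[-0.8,-0.1,2.0],[-0.0,-0.01,0.0]],[[-0.8,-0.1,2.0],[-0.0,-0.01,0.0]],[[-0.8,-0.1,2.0],[-0.0,-0.01,0.0]],[[-0.8,-0.1,2.0],[-0.0,-0.01,0.0]],[[-0.8,-0.1,2.0],[-0.0,-0.01,0.0]],[[-0.8,-0.2,2.0],[-0.0,-0.01,0.0]],[[-0.8,-0.1,2.0],[-0.0,-0.01,0.0]],[[-0.9,-0.2,1.9],[-0.0,-0.01,0.0]]]
[ 0.59116061 -0.28083598  0.03197506]
```

>>> {"op": "move_arm", "data": {"commands": [[[-0.8,-0.1,2],[0,0,0]],[[-0.8,-0.1,2],[0,0,0]],[[-0.8,-0.1,2],[0,0,0]],[[-0.8,-0.1,2],[0,0,0]],[[-0.8,-0.1,2],[0,0,0]],[[-0.8,-0.1,2],[0,0,0]],[[-0.8,-0.1,2],[0,0,0]],[[-0.7,-0.1,1.9],[0,0,0]],[[0,0,0],[0,0,0]],[[0,0,0],[0,0,0]]]}}

```text
clock: 36.63
ee_pos: [0.5916, -0.2809, 0.0332]
ee_rot: [-0.173, 0.116, 0.978, 0.02]
wrist_force: [0.8, 0.1, -2.6]
width: 0.0398
grip_force: 61.0
```

>>> {"op": "move_arm", "data": {"commands": [[[-0.2,0,0.5],[0,0,0]],[[-0.2,0,0.5],[0,0,0]],[[0,0,0.3],[0,0,0]],[[0,0,0],[0,0,0]],[[0,0,0],[0,0,0]],[[0,0,0],[0,0,0]],[[0,0,0],[0,0,0]],[[0,0,0],[0,0,0]],[[0,0,0],[0,0,0]],[[0,0,0],[0,0,0]]]}}

```text
clock: 37.47
ee_pos: [0.5916, -0.281, 0.032]
ee_rot: [-0.173, 0.116, 0.978, 0.02]
wrist_force: [1.1, -0.1, -2.3]
width: 0.0399
grip_force: 61.0
```

>>> {"op": "move_arm", "data": {"commands": [[[-0.2,0,0.6],[0,0,0]],[[-0.2,0,0.5],[0,0,0]],[[-0.2,0,0.5],[0,0,0]],[[0,0,0.3],[0,0,0]],[[0,0,0],[0,0,0]],[[0,0,0],[0,0,0]],[[0,0,0],[0,0,0]],[[0,0,0],[0,0,0]],[[0,0,0],[0,0,0]],[[0,0,0],[0,0,0]]]}}

```text
clock: 38.3
ee_pos: [0.5916, -0.281, 0.0301]
ee_rot: [-0.173, 0.116, 0.978, 0.02]
wrist_force: [0.8, -0.7, -1.7]
width: 0.0397
grip_force: 61.2
```

>>> {"op": "move_arm", "data": {"commands": [[[-0.1,0,0.4],[0,0,0]],[[-0.1,0,0.3],[0,0,0]],[[0,0,0],[0,0,0]],[[0,0,0],[0,0,0]],[[0,0,0],[0,0,0]],[[0,0,0],[0,0,0]],[[0,0,0],[0,0,0]],[[0,0,0],[0,0,0]],[[0,0,0],[0,0,0]],[[0,0,0],[0,0,0]]]}}

```text
clock: 39.13
ee_pos: [0.5917, -0.281, 0.03]
ee_rot: [-0.173, 0.116, 0.978, 0.02]
wrist_force: [0.6, 1.1, 5.1]
width: 0.0394
grip_force: 61.8
```

>>> {"op": "move_arm", "data": {"commands": [[[0,0,0],[0,0,0]],[[0,0,0],[0,0,0]],[[0,0,0],[0,0,0]],[[0,0,0],[0,0,0]],[[0,0,-3],[0,0,0]],[[0,0,-8],[0,0,0]],[[0,0,-15],[0,0,0]],[[5,0,-25],[0,0,0]],[[5,0,-30],[0,0,0]],[[5,0,-35],[0,0,0]]], "fingers": 0.25}}

```text
clock: 39.97
ee_pos: [0.6158, -0.2863, 0.1439]
ee_rot: [-0.174, 0.116, 0.978, 0.02]
wrist_force: [0.5, -0.8, -0.3]
width: 0.0531
grip_force: 0.0
```

```bash
python3 - <<'E'
from h import *
from bench import bot
c=bot.capture("wrist");cv2.imwrite("pics/w9.png",c["pixels"][:,:,::-1])
for k in(1,2,3): seated(c,k)
E
```

```text
seat: tilt deg [-0.03  1.43] top 22.8 rect [ 0.3 -0.8] [64.4 43.6] 0.5
seat: tilt deg [-0.06  0.6 ] top 22.7 rect [-0.1 -0.9] [41.9 63.6] 89.9
seat: tilt deg [-0.11 -0.02] top 22.9 rect [ 0.6 -0.8] [42.2 63.7] 88.8
```

View pics/w9.png

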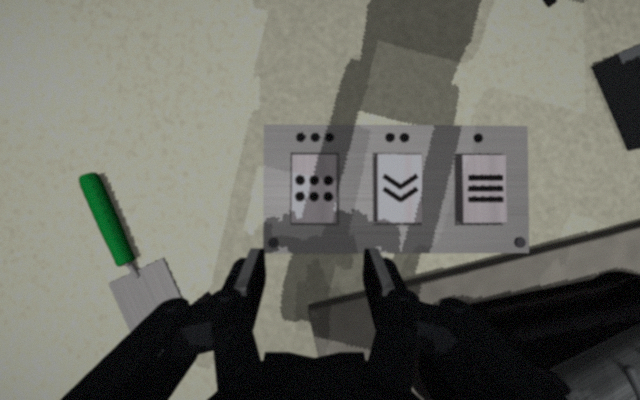

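All three are seated: studs (314,188) under three dots, chevrons (399,188) under two, bars (484,188) under one. The arm is clear, so I hand in.

```bash
python3 -c "
from bench import bot
print(bot.close_job())"
```

```text
the job is handed in; nothing more can be done
None
```

Bars, chevrons and studs are seated flat in pockets 1, 2 and 3, within about 1 mm and 1.5° by wrist-camera depth fits; the shoe, hammer, tin and knife were never approached or touched as far as I saw, and I handed the job in at about 40 s without getting a verdict back.

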